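# Run the lamp bracket along the handlebar to the stem

### The job

Before the second grip goes on, thread the red lamp bracket over the open end of the blue handlebar and slide it round both bends until it is pressed lightly home against the black stem, then let go and leave it there with its blade upright. The bracket has no hinge, so it must travel along the bar; feel your way gently so that it never binds or digs into the bar's paint, do not ram the stem, and leave the other things where they are.

Things in the scene. Friction and masses are not known exactly. Their poses are not given: they have to be found in the camera images.
- bracket: Red aluminium lamp bracket, 0.09 kg, one rigid piece, standing on its foot: block foot (26 mm wide in y, 12.5 mm high), closed collar above it (outside 34.8 mm), flat blade on top. All 22 mm long in x, the bore's axis; same front and back. Origin: centre of the foot's underside; z up. It weighs most below the bore, so on the bar it hangs blade-up by itself.
- bracket_bore (a point): Centre of the bracket's bore, 30 mm above its origin. Bore 24.8 mm across: 1.3 mm play all round on the tube. The blade to grip, 12 mm thick in y, spans 16 to 58 mm above this point (46 to 88 mm above the origin). Fingers closing along y with 40 N or more hold it firmly.
- bar: Blue painted handlebar tube, 22.2 mm thick, fixed in the stem, axis 150 mm above the bench. Origin: mid-bar on the axis, inside the stem clamp; z up, x ahead, y along the middle section to the finished half (brake lever, green grip). The open half is on -y; its centre line is told at the points, in mm in this frame. The paint is marked if the bracket bears on it with over 20 N.
- bar_end (a point): Where the tip of the open end's black half-round plug would be with the bar level, (-75, -277). In truth the whole bar is rolled in the stem about its y axis by up to 0.12 rad either way, fixed for the episode. No reported pose shows this: a point at x lies higher or lower by x times the roll (up to 9 mm here, 4 mm the other way at the bulge). Find it by touch or by eye.
- grip_mid (a point): Point at (-26.5, -232) on the level centre line, middle of the straight grip section, which runs from the end of the outer bend at (13.5, -195) to (-67, -270), where the half-round plug begins. Touch the bar slowly: bumping it at 12 mm/s already makes a knock of some 15 N.
- bend_mid (a point): Point at (15, -111) on the level centre line, middle of the straight between the bends, (24.5, -129) to (6, -93.5). Outer bend: 75 deg, radius 55 mm, from (13.5, -195) by (31, -155) to (24.5, -129). Inner bend: 28 deg the other way, radius 50 mm, from (6, -93.5) to (0, -70). From there straight along y into the stem.
- home (a point): Bore centre when the bracket's end touches the stem clamp: (0, -32) in the bar's frame, on the axis. Let go, the bracket settles a good millimetre lower.
- stem: Matt black stem on an upright post in the middle of the turntable. Origin: foot of the post, 38 mm above the bench. Its clamp round the bar, 42 mm in diameter, reaches 21 mm either side of the bar's origin along y; its -y face is the stop: press it with a few newtons (over 20 N is ramming). The post stands 55 mm behind the bar (-x); its top is 29 mm above the bar's axis.
- turntable: Round aluminium turntable, 400 mm in diameter, top 38 mm above the bench, brake on (it does not turn). Origin: centre of its underside on the bench; the stem and bar are fixed to it, with the same axes.
- spray_bottle: Yellow plastic spray bottle, 70 mm across, 205 mm tall, standing on the turntable behind the finished half. Leave alone.
- pipe_wrench: Steel pipe wrench, 220 mm long, 25 mm high, lying on the turntable under the open half. Leave alone.
- torque_wrench: Chrome torque wrench, 260 mm long, lying sideways on the far side of the turntable. Leave alone.
- green_grip: Green silicone handlebar grip, 122 mm long, 38 mm across, lying on the turntable under the finished half. Leave alone.
- lamp: Black bicycle lamp, 38 mm across, 55 mm tall, standing on the bench to the right. Leave alone.
- grease_jar: White jar with red lid, 76 mm across, 60 mm tall, on the bench to the right. Leave alone.
- screwdriver: Orange-handled screwdriver, 200 mm long, lying on the bench to the left. Leave alone.
Mind the look-alikes: they are no part of the job. What is meant by the bracket is not white, and is the smaller of those in its own colour.

How it is judged:
On the way, in this order (a step that is already met when the one before it is completed fails the run):
1. the bracket is threaded on the grip section of the bar (distance between bracket_bore and grip_mid below 0.015 m).
2. it has come round the outer bend (distance between bracket_bore and bend_mid below 0.015 m).
3. it is pressed home against the stem with at least 3 N (contact force between bracket and stem above 3 N and distance between bracket_bore and home below 0.006 m), for 0.2 s.
At the end, for the whole second after the job is handed in: The bracket sits on the bar at the stem, released and at rest: its end within 3 mm of the stem clamp's face, its bore centre within 7 mm of the home point, its blade upright within 17 degrees (y of bracket_bore in the frame of bar above -0.035 m and distance between bracket_bore and home below 0.007 m and angle between bracket's own z axis and vertical below 0.3 rad and linear speed of bracket below 0.01 m/s); the robot touches nothing.
It fails at once if the bracket bears on the bar with more than 20 N (contact force between bracket and bar above 20 N).
It fails at once if the bracket is pushed against the stem with more than 20 N (contact force between bracket and stem above 20 N).
It fails at once if a bystander is moved by more than 25 mm (distance of any of spray_bottle, pipe_wrench, torque_wrench, green_grip, lamp, grease_jar, screwdriver from where it was at the start of the episode above 0.025 m).
It also fails if it takes over 72 s, if anything falls off the work surface, if the arm or the gripper's body presses on something with over 40 N, if the wrist force passes 120 N, or if a joint passes its speed limit or range.

### The arm

A 6-joint arm with a two-finger parallel gripper is mounted at the origin on the work surface. World frame = base frame: x ahead of the robot, y to its left, z up, the work surface at z = 0. Lengths are in m, angles in rad, forces in N, time in s.
With the tool pointing down it reaches from about 0.25 to 0.775 m from the base axis. Payload 4 kg.
Tool frame: the origin (TCP) lies at the very end of the fingers, on their centre line; the grasp point (between the pads) lies behind it (manip.pinch_z is the z of the grasp point in the tool frame, in m); z points along the fingers, y is the line along which they close (so a half turn about z gives the same grasp; the last joint's range is limited). The gripper opens to 94 mm and grips with 3 to 60 N. Pads are 16 mm wide; open, the fingers measure 119 mm over their backs; the gripper's body (75 mm by 177 mm) begins 78 mm behind the grasp point.
Start: joints at [0.997, 0.087, 1.371, -0, 1.684, -0.103], TCP at [0.249, 0.49, 0.206] pointing down, gripper open.
Joint ranges: [-3.1, 3.1], [-0.76, 2.03], [0.27, 2.55], [-1.08, 4.22], [0.17, 2.65], [-2.57, 2.57]. Speed limits (rad/s): [2.79, 2.79, 3.14, 3.14, 3.14, 3.14].

### API

Orientations are given as a unit quaternion [x, y, z, w].
In Python, from station import manip gives the robot as it stands.
- The arm moves only by the tool step_arm, never from a script. Its argument "deltas" is text: rows parted by semicolons, each of 7 numbers parted by spaces: the turn, a rotation vector about the world's x, y, z in units of 8 degrees (1.0 is 8 degrees), then the shift along the world's x, y, z in mm, then the opening, from 0 (shut) to 1 (fully open). A call has 1 to 8 rows; each row is the pose to reach, as a shift and turn from the pose commanded when the call began; what a row does not reach only later rows make up. A row lasts 1/8 s, in which the tool goes at most 62.5 mm and 10.7 degrees, less where a joint would pass 70% of its speed; a pose out of reach is approached as far as the arm can. A call with a gripper value outside its range is refused whole. The fingers move at their own pace and stop on an object; "grip_force" is the grip in N (left out, the last holds). Time passes only in rows, so rows that repeat a pose let the fingers close. It gives the time, the measured TCP pose, the force, the opening and the grip force at its end, in the units of the state.
- manip.sense(): the state, without advancing time (a new reading comes with each control period).
- manip.capture(name): name is "scene" or "top"; returns a dict with "img" (420x560x3 uint8, blue, green, red), "fovy" (degrees; the focal length in pixels is half the picture's height over the tangent of half this angle, whatever the lens; pixels are square), "cx", "cy" (the principal point, pixels), "k1" (the pictures are not rectified: a ray, as slopes to the right and down, at radius r is drawn at 1 + k1 r^2 times it, then the intrinsics apply), "R" (3x3) and "t" (3): a world point X has camera coordinates R X + t. Camera axes: x right, y down, z forward; pixel columns grow to the right and rows downward; lengths in m; the calibration is good to about 2 mm. A picture is of the moment at which its call begins. There is no depth.
- manip.hand_in(): hands the job in; it is judged then, once.
Trained networks look in a picture, given as the dict that the camera call returned (one of the last four; its "shot" number tells which), for a name from the list of things; names that differ only in an ending like _2 or _b are one class to them, and where a whole thing is asked for, a point or a joint stands for the part that bears it (a point fixed in the world has none). Each returns a list of dicts, best first, with "confidence" (0 to 1); they miss things now and then, are a little off and sometimes report something else, mostly with a low value. They report only what shows in the picture. A call takes as long as a camera call. They do not tell look-alikes from the thing itself.
- manip.cut_out(picture, label): "mask" (420x560 bool, what is visible of it).
- manip.place_of(picture, label): "location" ([x, y, z] in m, in world coordinates, good to about 4 mm: a listed point, or the origin of a listed thing).
The state is a dict: "t": time; "q": joint angles; "joint_velocities": joint speeds; "tau": joint torques, N m; "ee_pos": TCP position; "ee_rot": TCP orientation; "contact_force": force on the tool from outside, world axes, zero at the start; "moment": the same for the moment, N m; "opening": opening from 0.0 (shut) to 1.0 (fully open); "grip_force": force on a finger pad.
Only numpy, scipy, OpenCV 4.12 (cv2) and the standard library are available. Lean on these libraries where they do the work, as an engineer would, in place of code of your own. Each camera call takes 0.05 s, during which the arm holds its last target. There are 200 camera calls.

## Working session

There is one attempt and no reset: what is moved stays moved. The work goes in short steps, Python scripts to look and compute and a tool call to move; the robot and the scene stay as the last step left them, time stands still between calls to the robot, and variables do not carry over. Pictures are saved under pics/ and viewed, at most 10 in all, crops included, and the job is handed in when it is done.

Besides the shell and the picture viewer there is one more tool, called in YAML: its name, and indented under it one key for each argument. step_arm: Moves the arm, as the interface text tells. Its arguments: {"type":"object","properties":{"deltas":{"type":"string"},"grip_force":{"type":"number"}},"required":["deltas"]}

```bash
mkdir -p pics
python3 - <<'E'
from station import manip
import cv2,numpy as np
s=manip.sense();print(s['t'],s['ee_pos'],s['ee_rot'],s['contact_force'],s['opening'],manip.pinch_z)
a=manip.capture("scene");b=manip.capture("top")
cv2.imwrite("pics/a.png",a['img']);cv2.imwrite("pics/b.png",b['img'])
for n,p in(("scene",a),("top",b)):
  print(n,p['fovy'],p['cx'],p['cy'],p['k1'],(-p['R'].T@p['t']).round(3),p['R'].round(2).tolist())
  for l in("bracket","bracket_bore","bar","bar_end","grip_mid","bend_mid","home","stem","turntable"):
    print(l,[(np.round(d['location'],4).tolist(),round(d['confidence'],2)) for d in manip.place_of(p,l)[:3]])
E
```

```text
0.0 [0.24919436 0.48970457 0.20431911] [ 2.33246284e-01  9.72417086e-01 -1.02804128e-03 -3.53749637e-04] [0.13521097 0.66554742 0.78261358] 0.998403112893225 -0.0188
scene 46.412321073144945 290.77769409312435 210.94090254771234 -0.09315903855013333 [ 1.064 -0.601  1.09 ] [[0.78, 0.62, -0.01], [0.49, -0.62, -0.62], [-0.39, 0.48, -0.78]]
bracket [([0.484, 0.0085, 0.038], 0.71), ([0.578, 0.1027, -0.0037], 0.71), ([0.3957, -0.2528, 0.0027], 0.5)]
bracket_bore [([0.3518, -0.1936, 0.0422], 0.67), ([0.3992, -0.256, 0.0299], 0.51), ([0.5776, 0.1037, -0.0004], 0.28)]
bar [([0.6321, 0.0921, 0.1508], 0.83)]
bar_end [([0.5076, -0.1607, 0.1441], 0.7), ([0.5953, -0.4893, 0.0039], 0.27)]
grip_mid [([0.5655, -0.1319, 0.1492], 0.62)]
bend_mid [([0.4867, 0.0095, 0.036], 0.63), ([0.6252, -0.0195, 0.1523], 0.55)]
home [([0.6259, 0.0597, 0.151], 0.95)]
stem [([0.5804, 0.1039, 0.0409], 0.59)]
turntable [([0.5792, 0.1028, -0.0001], 0.57), ([0.4459, -0.4651, -0.0053], 0.24)]
top 54.92392463710728 280.85098705698766 210.97514760992198 -0.01524775167488064 [ 0.433 -0.033  1.432] [[-0.0, -1.0, -0.01], [-1.0, 0.01, -0.09], [0.09, 0.01, -1.0]]
bracket [([0.3505, -0.1938, -0.0016], 0.71), ([0.4825, 0.0052, 0.0417], 0.45), ([0.3989, -0.2535, -0.0002], 0.44)]
bracket_bore [([0.3498, -0.1943, 0.0395], 0.69), ([0.4019, -0.26, 0.0328], 0.49), ([0.4867, 0.0016, 0.0676], 0.42)]
bar [([0.6332, 0.0916, 0.1478], 0.82)]
bar_end [([0.5033, -0.1644, 0.1504], 0.75)]
grip_mid [([0.562, -0.1301, 0.1497], 0.73)]
bend_mid [([0.6247, -0.0171, 0.1462], 0.62)]
home [([0.6278, 0.0613, 0.1532], 0.69), ([0.6214, -0.0193, 0.1468], 0.66), ([0.4861, 0.0046, 0.0659], 0.55)]
stem [([0.5763, 0.1045, 0.037], 0.65), ([0.4871, 0.0043, 0.0665], 0.57)]
turntable []
```

View pics/a.png

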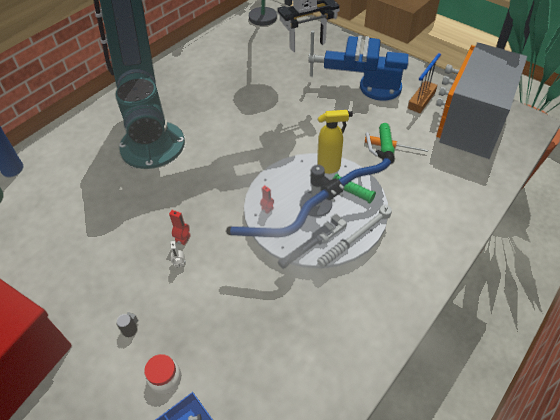

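View pics/b.png

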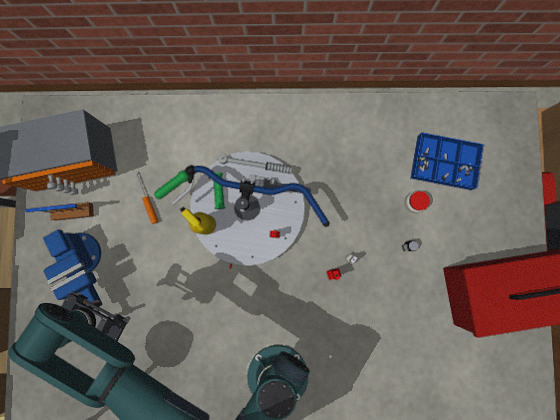

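Red candidates: A on the turntable at scene (267,197) / top (275,234); B on the bench at scene (180,226) / top (334,273). The white one, scene (177,252), is ruled out by colour. A looks smaller, so I'll confirm that in a crop and fit the bar frame.

```bash
cat > h.py <<'E'
from station import manip
import cv2,numpy as np
def proj(p,X):
    c=np.atleast_2d(X)@p['R'].T+p['t'];s=c[:,:2]/c[:,2:];r2=(s**2).sum(1,keepdims=True)
    f=210/np.tan(np.radians(p['fovy']/2));return s*(1+p['k1']*r2)*f+[p['cx'],p['cy']]
def up(img,x0,y0,x1,y1,k,name):
    cv2.imwrite(name,cv2.resize(img[y0:y1,x0:x1],None,fx=k,fy=k,interpolation=cv2.INTER_CUBIC))
E
python3 - <<'E'
from h import *
from scipy.optimize import least_squares
L=np.array([[0,0],[-75,-277],[-26.5,-232],[15,-111],[0,-32],[-55,0],[-55,0]])/1000
W=np.array([[.6326,.0919],[.5055,-.1626],[.5637,-.131],[.625,-.018],[.6268,.0605],[.5783,.104],[.5785,.1028]])
def T(v,l): c,s=np.cos(v[2]),np.sin(v[2]);return l@np.array([[c,s],[-s,c]])+v[:2]
r=least_squares(lambda v:(T(v,L)-W).ravel(),[.63,.09,.1]);print(r.x,(r.fun*1000).round(1))
a=cv2.imread("pics/a.png");up(a,150,165,350,295,4,"pics/c.png")
p=manip.capture("scene");q=manip.capture("top")
for n,pp in(("s",p),("t",q)):
  for d in manip.cut_out(pp,"bracket"):
    y,x=np.nonzero(d['mask']);print(n,round(d['confidence'],2),x.mean().round(1),y.mean().round(1),(x.min(),x.max(),y.min(),y.max()),len(x))
    if len(x)>20:print(cv2.minAreaRect(np.c_[x,y].astype(np.float32)))
for X in([.484,.006,.038],[.351,-.194,0]):
  for h in(0,.088):print(X,h,proj(p,np.add(X,[0,0,h])).round(),proj(q,np.add(X,[0,0,h])).round())
E
```

```text
[ 0.63263559  0.09281863 -0.1932346 ] [ 0.   0.9  0.3 -2.  -1.6  1.2  1.  -1.  -0.3  0.9  0.4 -0.6  0.2  0.6]
s 0.76 266.1 199.4 (np.int64(260), np.int64(272), np.int64(186), np.int64(211)) 245
((266.0, 198.5), (25.0, 12.0), 90.0)
s 0.65 178.9 226.3 (np.int64(170), np.int64(188), np.int64(210), np.int64(242)) 429
((179.494873046875, 225.7064971923828), (33.18291473388672, 16.82513999938965), 83.2901611328125)
s 0.63 176.8 256.2 (np.int64(171), np.int64(184), np.int64(242), np.int64(266)) 239
((177.5, 254.0), (24.0, 13.0), 90.0)
t 0.72 333.6 273.4 (np.int64(326), np.int64(340), np.int64(268), np.int64(279)) 142
((333.0, 273.5), (11.0, 14.0), 90.0)
t 0.46 274.0 233.0 (np.int64(270), np.int64(278), np.int64(230), np.int64(236)) 49
((274.0270080566406, 232.8378448486328), (8.548747062683105, 5.589565753936768), 9.462322235107422)
t 0.41 198.8 221.0 (np.int64(180), np.int64(215), np.int64(207), np.int64(233)) 594
((196.4705047607422, 221.3754119873047), (38.19230651855469, 21.815996170043945), 13.240520477294922)
t 0.38 350.5 258.1 (np.int64(345), np.int64(356), np.int64(254), np.int64(263)) 81
((350.5, 257.5), (9.899494171142578, 8.485280990600586), 45.0)
[0.484, 0.006, 0.038] 0 [[267. 210.]] [[275. 234.]]
[0.484, 0.006, 0.038] 0.088 [[266. 189.]] [[275. 233.]]
[0.351, -0.194, 0] 0 [[183. 240.]] [[333. 272.]]
[0.351, -0.194, 0] 0.088 [[177. 220.]] [[336. 274.]]
```

View pics/c.png

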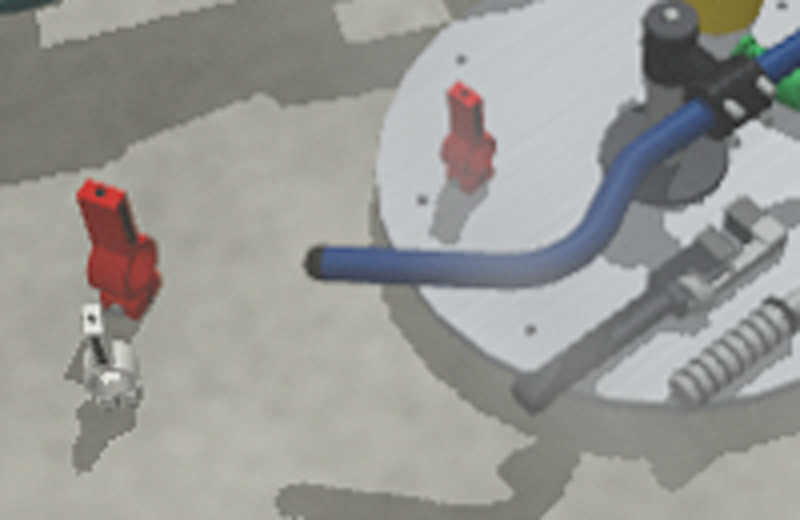

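A (crop (467,140)) is clearly smaller than B (crop (120,250)), and its size fits an 88 mm height on the turntable. A is the bracket. Next I'll fit silhouettes for the bracket yaw and the bar roll.

```bash
cat >> h.py <<'E'
S=4
def rast(p,hulls,box):
    x0,y0,x1,y1=box;m=np.zeros(((y1-y0)*S,(x1-x0)*S),np.uint8)
    for H in hulls:
        u=((proj(p,H)-[x0,y0]+.5)*S-.5)
        cv2.fillConvexPoly(m,np.round(cv2.convexHull(u.astype(np.float32))*16).astype(np.int32),255,shift=4)
    return cv2.GaussianBlur(cv2.resize(m,(x1-x0,y1-y0),interpolation=cv2.INTER_AREA)/255.,(0,0),.7)
def bx(a,b,c,z0,z1): return np.array([[i*a,j*b,z] for i in(-.5,.5) for j in(-.5,.5) for z in(z0,z1)])
t=np.linspace(0,2*np.pi,24,endpoint=False)
def bracket(x,y,yaw,z=.038):
    cyl=np.array([[i*.011,.0174*np.cos(a),.03+.0174*np.sin(a)] for i in(-1,1) for a in t])
    c,s=np.cos(yaw),np.sin(yaw);R=np.array([[c,-s,0],[s,c,0],[0,0,1]])
    return [h@R.T+[x,y,z] for h in(bx(.022,.026,0,0,.0125),cyl,bx(.022,.012,0,.04,.088))]
def arc(p0,p1,mid_r,sgn,n=12):
    p0,p1=np.array(p0,float),np.array(p1,float);m=(p0+p1)/2;d=p1-p0;l=np.hypot(*d);nrm=np.array([-d[1],d[0]])/l
    c=m+sgn*nrm*np.sqrt(mid_r**2-l*l/4);a0=np.arctan2(*(p0-c)[::-1]);a1=np.arctan2(*(p1-c)[::-1])
    da=(a1-a0+np.pi)%(2*np.pi)-np.pi;a=a0+da*np.linspace(0,1,n);return c+mid_r*np.c_[np.cos(a),np.sin(a)]
CL=np.vstack([[-67,-270],[13.5,-195],arc([13.5,-195],[24.5,-129],55,1),arc([6,-93.5],[0,-70],50,-1),[0,-21]])/1000
def dense(n=400):
    d=np.r_[0,np.cumsum(np.hypot(*np.diff(CL,axis=0).T))];k=np.r_[True,np.diff(d)>1e-6]
    s=np.linspace(0,d[-1],n);return s,np.c_[np.interp(s,d[k],CL[k,0]),np.interp(s,d[k],CL[k,1])]
def barw(x,y,yaw,roll,L,z=.150):
    c,s=np.cos(yaw),np.sin(yaw);L=np.atleast_2d(L)
    return np.c_[x+c*L[:,0]-s*L[:,1],y+s*L[:,0]+c*L[:,1],z+roll*L[:,0]]
E
python3 - <<'E'
from h import *
from scipy.optimize import minimize
print((CL*1000).round(1).tolist())
a=manip.capture("scene");b=manip.capture("top")
def red(p,box):
    x0,y0,x1,y1=box;I=p['img'][y0:y1,x0:x1].astype(float);r=(I[...,2]-np.maximum(I[...,1],I[...,0]))/np.maximum(I[...,2],30);return np.clip(r/.55,0,1)
ba,bb=(250,175,285,222),(262,222,288,246)
ra,rb=red(a,ba),red(b,bb)
def cost(v):
    return sum(((cv2.GaussianBlur(r,(0,0),.5)-rast(p,bracket(*(np.array(v[:2])+o),v[2]),bo))**2).sum() for p,r,bo,o in((a,ra,ba,v[3:5]),(b,rb,bb,-v[3:5])))
res=[minimize(cost,[.484,.005,y0,0,0],method="Nelder-Mead",options=dict(initial_simplex=np.array([.484,.005,y0,0,0])+np.vstack([np.zeros(5),np.diag([.003,.003,.15,.002,.002])]),maxiter=400)) for y0 in np.arange(-1.4,1.5,.4)]
for r in sorted(res,key=lambda r:r.fun)[:5]:print(r.x.round(4),round(r.fun,2))
# bar
s,D=dense(120);off=np.array([[i,j,k] for i in(-1,1) for j in(-1,1) for k in(-1,1)])*0
sph=np.array([[np.cos(q)*np.cos(f),np.sin(q)*np.cos(f),np.sin(f)] for q in t[::2] for f in(-1.57,-.8,0,.8,1.57)])*.0111
def hulls(v,roll):
    P=barw(*v,roll,D[s<.275][::3]);return [np.vstack([P[i]+sph,P[i+1]+sph]) for i in range(len(P)-1)]
def blue(p,box):
    x0,y0,x1,y1=box;I=p['img'][y0:y1,x0:x1].astype(float);r=(I[...,0]-I[...,2])/np.maximum(I[...,0],30);return np.clip(r/.5,0,1)
ca,cb=(234,190,312,245),(258,175,325,223)
Ba,Bb=blue(a,ca),blue(b,cb)
print(Ba.max(),Bb.max())
def cost2(v):
    c=0
    for p,B,bo,o in((a,Ba,ca,v[4:6]),(b,Bb,cb,-v[4:6])):
        c+=((cv2.GaussianBlur(B,(0,0),.5)-rast(p,hulls([v[0]+o[0],v[1]+o[1],v[2]],v[3]),bo))**2).sum()
    return c
for k0 in(-.08,.08):
    x0=np.array([.6326,.0928,-.193,k0,0,0]);r=minimize(cost2,x0,method="Nelder-Mead",options=dict(initial_simplex=x0+np.vstack([np.zeros(6),np.diag([.003,.003,.03,.06,.002,.002])]),maxiter=500));print(r.x.round(4),r.fun)
for k in(-.12,-.06,0,.06,.12):
    q=r.x.copy();q[3]=k;print(k,minimize(lambda w:cost2(np.r_[w[:3],k,w[3:]]),np.delete(q,3),method="Nelder-Mead",options=dict(initial_simplex=np.delete(q,3)+np.vstack([np.zeros(5),np.diag([.003,.003,.02,.002,.002])]),maxiter=250)).fun)
E
```

```text
[[-67.0, -270.0], [13.5, -195.0], [13.5, -195.0], [18.0, -190.3], [21.9, -185.0], [25.2, -179.4], [27.7, -173.3], [29.6, -167.1], [30.6, -160.6], [30.9, -154.1], [30.5, -147.6], [29.2, -141.2], [27.2, -134.9], [24.5, -129.0], [6.0, -93.5], [5.0, -91.5], [4.1, -89.5], [3.2, -87.4], [2.5, -85.3], [1.8, -83.2], [1.3, -81.0], [0.8, -78.9], [0.5, -76.7], [0.2, -74.4], [0.1, -72.2], [0.0, -70.0], [0.0, -21.0]]
[ 0.4819  0.01    0.7617 -0.0021  0.001 ] 77.18
[ 4.819e-01  9.800e-03  7.532e-01 -2.000e-03  7.000e-04] 77.28
[ 4.822e-01  9.600e-03  7.595e-01 -2.500e-03  7.000e-04] 77.38
[ 0.4815  0.0099  0.7677 -0.0025  0.0014] 77.83
[ 0.4825  0.0095 -0.3233 -0.0023  0.0011] 81.73
1.0 1.0
[ 0.6317  0.0943 -0.198   0.0829 -0.0017 -0.0007] 220.3519981432397
[ 6.308e-01  9.570e-02 -1.921e-01  1.320e-01 -1.600e-03  4.000e-04] 216.13525517770444
-0.12 259.09328761961746
-0.06 242.6557242716869
0 229.21466372508945
0.06 220.6537258780894
0.12 216.5649197706878
```

Run:
```python
from h import *
a=cv2.imread("pics/a.png");b=cv2.imread("pics/b.png")
def z(i,x,y,w,h,k):return cv2.resize(i[y:y+h,x:x+w],(w*k,h*k),interpolation=cv2.INTER_NEAREST)
A=z(a,250,178,32,40,10);B=z(b,260,220,28,20,14)[:,:392]
C=np.zeros((580,720,3),np.uint8);C[:400,:320]=A;C[:280,325:717]=B
C[290:290+290,325:325+385]=z(b,262,178,77,58,5)[:290]
cv2.imwrite("pics/d.png",C)
print(b[226:240,268:282,2]-np.maximum(b[226:240,268:282,0],b[226:240,268:282,1]).clip(0,b[226:240,268:282,2]))
```

```text
[[  0   0   0   0   0   0   0   0   0   0   0   0   0   0]
 [  0   0   0   0   0   0   0   0   0   0   0   0   0   0]
 [  0   0   0   0   0   0   0   0   0   0   0   0   0   0]
 [  0   0   0   0   0   0   0   0   0   0   0   0   0   0]
 [  0   0  14  21  34  54  75  87  32   0   1   0   0   0]
 [  0   8  70 120 149 166 169 171 106  42  41  22   0   0]
 [  0  10  82 156 157 131 119 156 121  87  96  70   2   0]
 [  0  11  90 151 153  91  32 123 122  94  87  50   0   0]
 [  0  18  99 148 162 121 106 127 100  86  98  42   0   0]
 [  0  22 120 154 163 161 159 143 107  95  93  38   1   0]
 [  0  25 101 155 157 143 137 132 102  96  96  37   0   0]
 [  0   0  13  30  39  20  37  53  42  47  49  20   0   0]
 [  0   0   0   0   0   0   0   8   0   0   1   0   0   0]
 [  0   0   0   0   0   0   0   0   0   0   0   0   0   0]]
```

View pics/d.png

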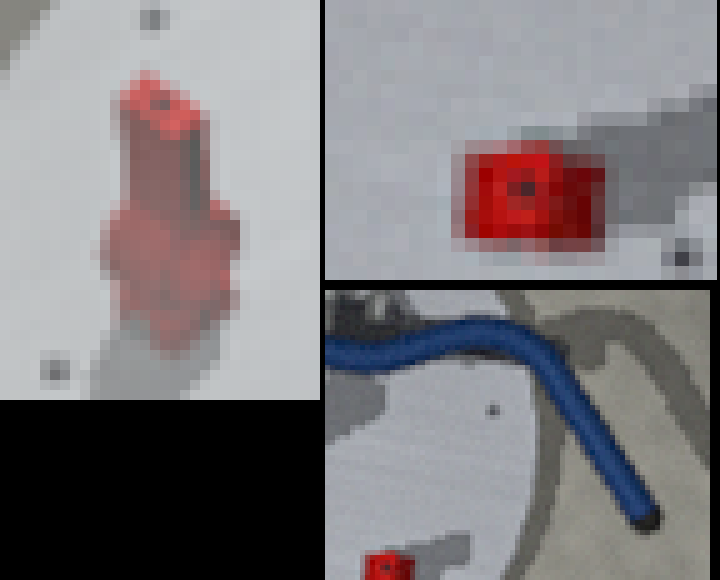

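The top view shows the bracket as a rectangle at cols 270–279, rows 230–236, with its hole at (273.8,232.9). In the scene view the blade-top corners give long edges along world x, so yaw is about 0.03. The bar's plug tip is at top (325,223). I'll refine the bar fit and triangulate the blade top.

Run:
```python
from h import *
from scipy.optimize import minimize,least_squares
a=manip.capture("scene");b=manip.capture("top")
ua,ub=np.array([265.8,187.8]),np.array([273.8,232.9])
r=least_squares(lambda X:np.r_[proj(a,X)[0]-ua,proj(b,X)[0]-ub],[.483,.006,.126]);print(r.x.round(4),r.fun.round(2))
for p,u in((a,ua),(b,ub)):print(least_squares(lambda X:proj(p,np.r_[X,.126])[0]-u,[.483,.006]).x.round(4))
s,D=dense(120)
sph=np.array([[np.cos(q)*np.cos(f),np.sin(q)*np.cos(f),np.sin(f)] for q in t[::2] for f in(-1.57,-.8,0,.8,1.57)])*.0111
def hulls(v,roll):
    P=barw(*v,roll,D[s<.27][::3]);return [np.vstack([P[i]+sph,P[i+1]+sph]) for i in range(len(P)-1)]
def mask(p,box,tip):
    x0,y0,x1,y1=box;I=p['img'][y0:y1,x0:x1].astype(float)
    d=I[...,0]-I[...,2];m=np.clip(d/40,0,1)
    Y,X=np.mgrid[y0:y1,x0:x1];W=(np.hypot(X-tip[0],Y-tip[1])>6)*1.
    return m,W
ca,cb=(226,190,306,245),(264,175,332,228)
fl=[]
for p,bo,tip in((a,ca,(229,231)),(b,cb,(326,224))):
    m,W=mask(p,bo,tip);fl.append((p,m,W,bo));
def cost2(v):
    c=0
    for (p,B,W,bo),o in zip(fl,(v[4:6],-v[4:6])):
        c+=(W*(B-rast(p,hulls([v[0]+o[0],v[1]+o[1],v[2]],v[3]),bo))**2).sum()
    return c
x0=np.array([.632,.094,-.195,.05,0,0]);r=minimize(cost2,x0,method="Nelder-Mead",options=dict(initial_simplex=x0+np.vstack([np.zeros(6),np.diag([.003,.003,.03,.06,.002,.002])]),maxiter=500));print(r.x.round(4),r.fun)
for (p,B,W,bo),o in zip(fl,(r.x[4:6],-r.x[4:6])):print((W*(B-rast(p,hulls([r.x[0]+o[0],r.x[1]+o[1],r.x[2]],r.x[3]),bo))**2).sum())
for k in(-.12,-.06,0,.06,.12):
    q=r.x.copy();q[3]=k;m=minimize(lambda w:cost2(np.r_[w[:3],k,w[3:]]),np.delete(q,3),method="Nelder-Mead",options=dict(initial_simplex=np.delete(q,3)+np.vstack([np.zeros(5),np.diag([.003,.003,.02,.002,.002])]),maxiter=250));print(k,m.fun,m.x.round(4))
P=barw(*r.x[:4],np.array([[-75,-277],[-67,-270],[-26.5,-232],[15,-111],[0,-32]])/1000);print(P.round(4))
print(manip.sense()['t'])
```

```text
[0.4843 0.0078 0.1285] [ 0.27 -0.04  0.25  0.23]
[0.4824 0.0088]
[0.4852 0.0087]
[ 6.304e-01  9.570e-02 -1.909e-01  1.283e-01 -1.600e-03  4.000e-04] 200.79997957157147
99.61930877340902
101.18067079816245
-0.12 268.3643468350242 [ 0.6258  0.0966 -0.1613 -0.0026 -0.0023]
-0.06 240.1187961502013 [ 0.6263  0.0968 -0.1638 -0.0026 -0.0017]
0 219.75657855762273 [ 0.6287  0.0956 -0.1795 -0.0019 -0.0011]
0.06 206.93946239282633 [ 6.30e-01  9.55e-02 -1.87e-01 -1.80e-03 -4.00e-04]
0.12 200.50756748580255 [ 6.303e-01  9.570e-02 -1.901e-01 -1.600e-03  4.000e-04]
[[ 0.5042 -0.1621  0.1404]
 [ 0.5134 -0.1567  0.1414]
 [ 0.5604 -0.1271  0.1466]
 [ 0.6241 -0.0162  0.1519]
 [ 0.6243  0.0642  0.15  ]]
1.4
```

step_arm:
  deltas: "0 0 -1.3 0 0 20 1; 0 0 -2.6 10 -20 40 1; 0 0 -3.9 20 -60 40 1; 0 0 -5.2 40 -110 40 1; 0 0 -6.5 70 -160 40 1; 0 0 -7.8 100 -210 40 1; 0 0 -9.1 130 -260 40 1; 0 0 -10.4 160 -310 40 1"

```text
t: 2.4
ee_pos: [0.4102, 0.1785, 0.2458]
ee_rot: [0.822, 0.57, 0.001, 0.0]
contact_force: [0.3, 0.1, 0.4]
opening: 1.0
grip_force: 0.0
```

step_arm:
  deltas: "0 0 -1.3 10 -30 0 1; 0 0 -2.6 25 -70 0 1; 0 0 -3.9 45 -110 -10 1; 0 0 -5.2 60 -140 -30 1; 0 0 -6.5 73.5 -170 -60 1; 0 0 -7.8 73.5 -170 -70 1; 0 0 -8.5 73.5 -170 -75 1; 0 0 -8.5 73.5 -170 -75 1"

```text
t: 3.4
ee_pos: [0.4827, 0.0101, 0.17]
ee_rot: [1.0, 0.016, -0.001, -0.0]
contact_force: [-0.0, -0.1, 0.6]
opening: 0.998
grip_force: 0.0
```

Run:
```python
from h import *
a=manip.capture("scene");b=manip.capture("top")
A=cv2.resize(a['img'][150:240,220:320],None,fx=4,fy=4,interpolation=cv2.INTER_CUBIC)
B=cv2.resize(b['img'][190:280,230:320],None,fx=4,fy=4,interpolation=cv2.INTER_CUBIC)
cv2.imwrite("pics/e.png",np.hstack([A,B]));s=manip.sense();print(s['ee_pos'],s['q'])
```

```text
[0.48313033 0.01022193 0.17084976] [-9.62070127e-02 -5.32269978e-02  1.58173269e+00 -4.70474124e-05
  1.61254110e+00  1.44110340e+00]
```

View pics/e.png

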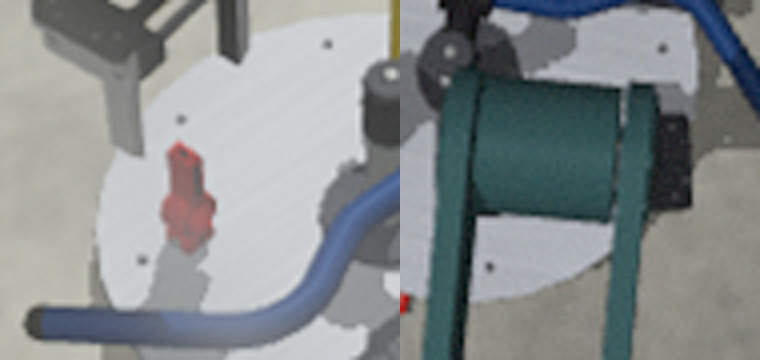

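The fingers straddle the blade in scene crop: tips at (125,150) and (232,55), blade top at (183,150). I'll go down and grip.

step_arm:
  deltas: "0 0 0 1 -1 -20 1; 0 0 0 1 -1 -45 1; 0 0 0 1 -1 -65 1; 0 0 0 1 -1 -76 1; 0 0 0 1 -1 -80.5 1; 0 0 0 1 -1 -80.5 0.5; 0 0 0 1 -1 -80.5 0.2; 0 0 0 1 -1 -80.5 0"
  grip_force: 45

```text
t: 4.5
ee_pos: [0.4845, 0.0091, 0.0908]
ee_rot: [1.0, 0.016, 0.001, 0.0]
contact_force: [-0.3, 0.1, -0.9]
opening: 0.718
grip_force: 0.0
```

step_arm:
  deltas: "0 0 0 0 0 0 0; 0 0 0 0 0 0 0; 0 0 0 0 0 0 0; 0 0 0 0 0 0 0"

```text
t: 5.0
ee_pos: [0.484, 0.0092, 0.09]
ee_rot: [1.0, 0.016, -0.0, 0.0]
contact_force: [-0.6, 0.6, 0.1]
opening: 0.292
grip_force: 0.0
```

Run:
```python
from h import *
s=manip.sense();print({k:np.round(s[k],4) for k in('t','ee_pos','ee_rot','contact_force','moment','opening','grip_force')})
```

```text
{'t': np.float64(5.0), 'ee_pos': array([0.484 , 0.0092, 0.09  ]), 'ee_rot': array([ 0.9999,  0.0159, -0.    ,  0.    ]), 'contact_force': array([-0.6039,  0.6175,  0.0816]), 'moment': array([ 0.0916,  0.1246, -0.0057]), 'opening': np.float64(0.2918), 'grip_force': np.float64(0.0)}
```

step_arm:
  deltas: "0 0 0 0 0 0 0; 0 0 0 0 0 0 0; 0 0 0 0 0 0 0; 0 0 0 0 0 0 0; 0 0 0 0 0 0 0"

```text
t: 5.62
ee_pos: [0.4839, 0.0092, 0.0899]
ee_rot: [1.0, 0.016, -0.0, 0.0]
contact_force: [0.0, 0.5, 0.3]
opening: 0.125
grip_force: 45.0
```

step_arm:
  deltas: "0 0 0 0 0 30 0; 0 0 0.8 0 0 75 0; 0 0 1.6 10 -35 120 0; 0 0 2.4 22 -80 135 0; 0 0 3.2 34 -125 135 0; 0 0 3.8 43 -157.5 135 0; 0 0 3.8 43 -157.5 132 0; 0 0 3.8 43 -157.5 130 0"

```text
t: 6.62
ee_pos: [0.5266, -0.1477, 0.2194]
ee_rot: [0.961, 0.277, -0.0, -0.001]
contact_force: [0.3, 0.7, -1.0]
opening: 0.129
grip_force: 45.0
```

step_arm:
  deltas: "0 0 0 0 0 -1 0; 0 0 0 0 0 -2 0;0 0 0 0 0 -3 0;0 0 0 0 0 -3 0"

```text
t: 7.12
ee_pos: [0.527, -0.148, 0.217]
ee_rot: [0.961, 0.278, 0.0, 0.0]
contact_force: [-0.1, -0.5, -0.1]
opening: 0.123
grip_force: 45.0
```

```bash
cat > st.py <<'E'
from station import manip
import numpy as np
s=manip.sense();print({k:np.round(s[k],4).tolist() for k in('t','ee_pos','ee_rot','contact_force','moment','opening','grip_force')})
E
python3 - <<'E'
from h import *
import st
from scipy.optimize import least_squares
a=manip.capture("scene");b=manip.capture("top")
for p in(a,b):
  for l in("bracket","bracket_bore"):
    print([(np.round(d['location'],4).tolist(),round(d['confidence'],2)) for d in manip.place_of(p,l)[:3]])
A=cv2.resize(a['img'][170:260,200:300],None,fx=4,fy=4,interpolation=cv2.INTER_CUBIC)
B=cv2.resize(b['img'][180:270,265:355],None,fx=4,fy=4,interpolation=cv2.INTER_CUBIC)
cv2.imwrite("pics/f.png",np.hstack([A,B]))
E
```

```text
{'t': 7.125, 'ee_pos': [0.527, -0.148, 0.217], 'ee_rot': [0.9606, 0.2778, 0.0, 0.0], 'contact_force': [-0.0747, -0.5111, -0.1326], 'moment': [-0.0155, 0.1414, 0.0276], 'opening': 0.1225, 'grip_force': 44.9996}
[([0.3463, -0.1928, -0.0014], 0.92), ([0.5243, -0.1431, 0.1661], 0.73), ([0.3971, -0.2532, -0.0013], 0.65)]
[([0.3522, -0.1946, 0.0407], 0.96), ([0.5254, -0.1501, 0.1928], 0.59), ([0.3981, -0.2551, 0.0298], 0.51)]
[([0.3996, -0.2551, -0.0015], 0.55)]
[([0.398, -0.2569, 0.0341], 0.63)]
```

View pics/f.png

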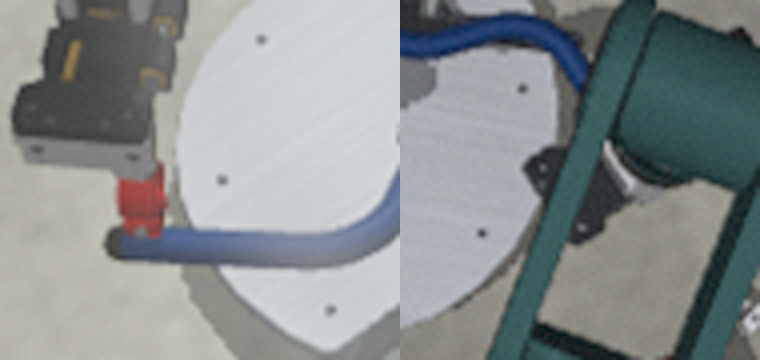

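The foot hangs just over the bar near the tip: bracket at (142,200) in the left crop, plug at (115,243). I'll feel downwards.

step_arm:
  deltas: "0 0 0 0 0 -0.7 0; 0 0 0 0 0 -1.4 0;0 0 0 0 0 -2.1 0;0 0 0 0 0 -2.8 0;0 0 0 0 0 -3.5 0;0 0 0 0 0 -4.2 0;0 0 0 0 0 -4.9 0"

```text
t: 8.3
ee_pos: [0.527, -0.1483, 0.2121]
ee_rot: [0.961, 0.278, 0.0, 0.0]
contact_force: [0.1, 0.1, -1.7]
opening: 0.125
grip_force: 45.0
```

step_arm:
  deltas: "0 0 0 0 0 -0.5 0; 0 0 0 0 0 -1 0;0 0 0 0 0 -1.5 0;0 0 0 0 0 -2 0"

```text
t: 8.8
ee_pos: [0.527, -0.1483, 0.2101]
ee_rot: [0.961, 0.278, 0.0, 0.0]
contact_force: [-0.0, 0.2, -1.8]
opening: 0.125
grip_force: 45.0
```

step_arm:
  deltas: "0 0 0 0 0 -0.4 0; 0 0 0 0 0 -0.8 0;0 0 0 0 0 -1.2 0;0 0 0 0 0 -1.6 0"

```text
t: 9.3
ee_pos: [0.527, -0.1483, 0.2085]
ee_rot: [0.961, 0.278, 0.0, 0.0]
contact_force: [-0.5, 0.2, -0.4]
opening: 0.121
grip_force: 45.0
```

step_arm:
  deltas: "0 0 0 0 0 -0.4 0; 0 0 0 0 0 -0.8 0;0 0 0 0 0 -0.8 0"

```text
t: 9.68
ee_pos: [0.527, -0.1483, 0.2081]
ee_rot: [0.961, 0.278, 0.0, 0.0]
contact_force: [-0.4, -0.1, 0.9]
opening: 0.127
grip_force: 45.0
```

step_arm:
  deltas: "0 0 0 0 0 -0.5 0; 0 0 0 0 0 -0.5 0"

```text
t: 9.93
ee_pos: [0.527, -0.1483, 0.208]
ee_rot: [0.961, 0.278, 0.0, 0.0]
contact_force: [-1.2, 0.3, 4.0]
opening: 0.127
grip_force: 45.0
```

step_arm:
  deltas: "0 0 0 0 0 5 0; 0 0 0 -8 13 6 0; 0 0 0 -17 27 6 0; 0 0 0 -17 27 -8 0; 0 0 0 -17 27 -16 0; 0 0 0 -16 25.4 -16 0; 0 0 0 -15.5 24.6 -16 0; 0 0 0 -15.5 24.6 -16 0"

```text
t: 10.92
ee_pos: [0.5118, -0.1241, 0.1915]
ee_rot: [0.961, 0.277, 0.0, 0.0]
contact_force: [-0.2, 0.2, -0.5]
opening: 0.12
grip_force: 45.0
```

```bash
python3 st.py
```

```text
{'t': 10.925, 'ee_pos': [0.5118, -0.1241, 0.1915], 'ee_rot': [0.9608, 0.2773, 0.0003, 0.0003], 'contact_force': [-0.1738, 0.1953, -0.5324], 'moment': [0.0169, 0.0943, -0.0278], 'opening': 0.1196, 'grip_force': 44.9998}
```

step_arm:
  deltas: "0 0 0 0.4 -0.6 0 0; 0 0 0 0.8 -1.2 0 0; 0 0 0 1.1 -1.7 0 0; 0 0 0 1.1 -1.7 0 0"

```text
t: 11.42
ee_pos: [0.5126, -0.1255, 0.1912]
ee_rot: [0.961, 0.278, 0.0, 0.0]
contact_force: [0.3, 0.3, -1.9]
opening: 0.123
grip_force: 45.0
```

step_arm:
  deltas: "0 0 0 0.4 -0.6 0 0; 0 0 0 0.8 -1.2 0 0; 0 0 0 1.1 -1.7 0 0; 0 0 0 1.1 -1.7 0 0"

```text
t: 11.92
ee_pos: [0.5137, -0.1271, 0.1912]
ee_rot: [0.961, 0.278, 0.0, 0.0]
contact_force: [-0.7, -0.1, -1.0]
opening: 0.128
grip_force: 45.0
```

step_arm:
  deltas: "0 0 0 0.3 -0.5 0 0; 0 0 0 0.6 -0.9 0 0; 0 0 0 0.6 -0.9 0 0"

```text
t: 12.3
ee_pos: [0.5143, -0.1281, 0.1912]
ee_rot: [0.961, 0.278, 0.0, 0.0]
contact_force: [0.3, -0.8, -1.3]
opening: 0.126
grip_force: 45.0
```

step_arm:
  deltas: "0 0 0 0.3 -0.5 0 0; 0 0 0 0.6 -0.9 0 0; 0 0 0 0.9 -1.4 0 0; 0 0 0 0.9 -1.4 0 0"

```text
t: 12.8
ee_pos: [0.5152, -0.1295, 0.1912]
ee_rot: [0.961, 0.278, -0.0, 0.0]
contact_force: [0.0, -0.1, -1.4]
opening: 0.124
grip_force: 45.0
```

step_arm:
  deltas: "0 0 0 0.3 -0.5 0 0; 0 0 0 0.6 -0.9 0 0; 0 0 0 0.9 -1.4 0 0; 0 0 0 0.9 -1.4 0 0"

```text
t: 13.3
ee_pos: [0.5159, -0.1304, 0.1912]
ee_rot: [0.961, 0.278, -0.0, -0.0]
contact_force: [-1.1, 1.9, 0.4]
opening: 0.126
grip_force: 45.0
```

step_arm:
  deltas: "0 0 0 0.3 -0.5 0 0; 0 0 0 0.6 -0.9 0 0; 0 0 0 0.6 -0.9 0 0"

```text
t: 13.68
ee_pos: [0.516, -0.1306, 0.1912]
ee_rot: [0.961, 0.278, -0.001, -0.001]
contact_force: [-4.2, 5.0, 1.5]
opening: 0.126
grip_force: 45.0
```

```bash
cat > path.py <<'E'
import json,sys,os
from h import *
from scipy.spatial.transform import Rotation as Ro
V=json.load(open('v.json')) if os.path.exists('v.json') else dict(x=.6326,y=.0928,yaw=-.193,roll=.10,dz=0.,h=.0219)
S0,DD=dense(4000)
def pose(s):  # s in m along centre line from plug start (-67,-270); bracket half length 11
    def c(q):
        if q<0:
            d=np.array([80.5,75])/np.hypot(80.5,75);return CL[0]+d*q
        return np.array([np.interp(q,S0,DD[:,0]),np.interp(q,S0,DD[:,1])])
    w=lambda q:barw(V['x'],V['y'],V['yaw'],V['roll'],c(q),.150+V['dz'])[0]
    a,m,b=w(s-.011),w(s),w(s+.011);T=(b-a)/np.linalg.norm(b-a)
    o=(m+(a+b)/2)/2          # centre of bore: half the sagitta
    z=np.array([0,0,1.])-T*T[2];z/=np.linalg.norm(z);R=np.c_[T,-np.cross(z,T),-z]
    return o-R[:,2]*V['h'],R
def rows(S,off=None):
    st=json.load(open('cmd.json'));p0=np.array(st['p']);R0=Ro.from_quat(st['q']).as_matrix()
    for i,s in enumerate(S):
        p,R=pose(s/1000.);
        if off is not None:p=p+np.array(off[i])/1000
        rv=(Ro.from_matrix(R@R0.T).as_rotvec()/np.radians(8)).round(2);d=((p-p0)*1000).round(1)
        print(*rv,*d,0,end='; ')
    json.dump(dict(p=(p0+d/1000).tolist(),q=Ro.from_matrix(Ro.from_rotvec(rv*np.radians(8)).as_matrix()@R0).as_quat().tolist()),open('cmd.json','w'));print('\n',p.round(4),R[:,0].round(3))
if __name__=="__main__":
    rows([float(v) for v in sys.argv[1].split(',')])
E
python3 - <<'E'
import json
json.dump(dict(p=[.5168,-.1317,.1912],q=[.9608,.2776,0,0]),open('cmd.json','w'))
from path import *
n=np.array([-.53,.848,0])
rows([7,0,-12,-22,-30,-30,-30,-30],[n*31+[0,0,-10],n*31,n*31,n*31,n*31,n*20,n*8,n*0])
E
```

```text
0.28 -0.44 -0.04 -13.6 1.5 -35.5 0; 0.28 -0.44 -0.04 -19.5 -2.2 -26.1 0; 0.28 -0.44 -0.04 -29.7 -8.5 -26.9 0; 0.28 -0.44 -0.04 -38.2 -13.8 -27.7 0; 0.28 -0.44 -0.04 -45.0 -18.1 -28.3 0; 0.28 -0.44 -0.04 -39.2 -27.4 -28.3 0; 0.28 -0.44 -0.04 -32.8 -37.6 -28.3 0; 0.28 -0.44 -0.04 -28.6 -44.3 -28.3 0; 
 [ 0.4882 -0.176   0.1629] [0.847 0.527 0.073]
```

step_arm:
  deltas: "0 0 0 -5 7.8 0 0; 0.14 -0.22 0 -19.5 -2 0 0; 0.28 -0.44 -0.04 -35 -12 -10 0; 0.28 -0.44 -0.04 -45 -18.1 -28.3 0; 0.28 -0.44 -0.04 -39.2 -27.4 -28.3 0; 0.28 -0.44 -0.04 -32.8 -37.6 -28.3 0; 0.28 -0.44 -0.04 -28.6 -44.3 -28.3 0; 0.28 -0.44 -0.04 -28.6 -44.3 -28.3 0"

```text
t: 14.68
ee_pos: [0.489, -0.1767, 0.1632]
ee_rot: [0.961, 0.275, 0.035, -0.01]
contact_force: [0.3, -0.1, -1.0]
opening: 0.125
grip_force: 45.0
```

```bash
python3 - <<'E'
from h import *
import st
a=manip.capture("scene");b=manip.capture("top")
A=cv2.resize(a['img'][195:265,200:280],None,fx=5,fy=5,interpolation=cv2.INTER_CUBIC)
B=cv2.resize(b['img'][190:260,290:370],None,fx=5,fy=5,interpolation=cv2.INTER_CUBIC)
cv2.imwrite("pics/g.png",np.hstack([A,B]))
E
cat cmd.json
```

```text
{'t': 14.675, 'ee_pos': [0.489, -0.1767, 0.1632], 'ee_rot': [0.9609, 0.2746, 0.0352, -0.01], 'contact_force': [0.2632, -0.1068, -0.9957], 'moment': [-0.0252, 0.1748, 0.0371], 'opening': 0.1251, 'grip_force': 44.9997}
{"p": [0.4882, -0.17600000000000002, 0.16290000000000002], "q": [0.9608391836865624, 0.2747052188170111, 0.03492886571093576, -0.01025086276299202]}
```

View pics/g.png

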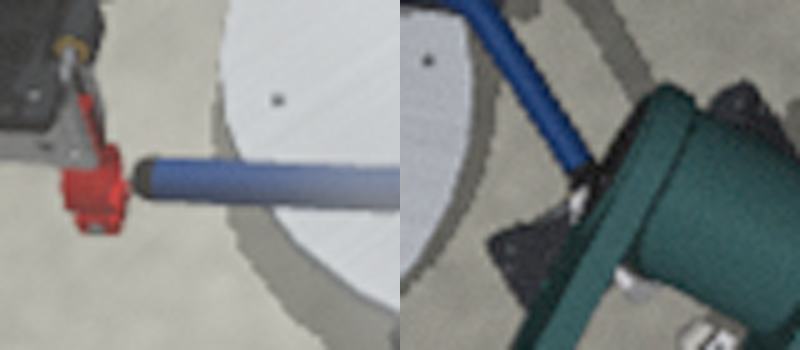

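```bash
python3 -c "
import json
json.dump(dict(p=[.489,-.1767,.1632],q=[.9609,.2746,.0352,-.010]),open('cmd.json','w'))"; python3 path.py=-0 2>/dev/null; python3 path.py " -30,-29,-28,-27,-26,-25,-24,-23.5"; python3 path.py " -23,-22.5,-22,-21.5,-21,-20.5,-20,-20"
```

```text
0.0 0.0 0.0 -0.8 0.7 -0.3 0; 0.0 0.0 0.0 0.1 1.2 -0.2 0; 0.0 0.0 0.0 0.9 1.7 -0.1 0; 0.0 0.0 0.0 1.8 2.2 -0.0 0; 0.0 0.0 0.0 2.6 2.8 0.0 0; 0.0 0.0 0.0 3.5 3.3 0.1 0; 0.0 0.0 0.0 4.3 3.8 0.2 0; 0.0 0.0 0.0 4.8 4.1 0.2 0; 
 [ 0.4938 -0.1726  0.1634] [0.847 0.527 0.073]
0.0 0.0 0.0 0.4 0.3 0.1 0; 0.0 0.0 0.0 0.8 0.5 0.1 0; 0.0 0.0 0.0 1.2 0.8 0.1 0; 0.0 0.0 0.0 1.7 1.1 0.2 0; 0.0 0.0 0.0 2.1 1.3 0.2 0; 0.0 0.0 0.0 2.5 1.6 0.2 0; 0.0 0.0 0.0 2.9 1.8 0.3 0; 0.0 0.0 0.0 2.9 1.8 0.3 0; 
 [ 0.4967 -0.1708  0.1637] [0.847 0.527 0.073]
```

step_arm:
  deltas: "0 0 0 -0.8 0.7 -0.3 0; 0 0 0 0.1 1.2 -0.2 0; 0 0 0 0.9 1.7 -0.1 0; 0 0 0 1.8 2.2 0 0; 0 0 0 2.6 2.8 0 0; 0 0 0 3.5 3.3 0.1 0; 0 0 0 4.3 3.8 0.2 0; 0 0 0 4.8 4.1 0.2 0"

```text
t: 15.78
ee_pos: [0.4929, -0.1719, 0.1631]
ee_rot: [0.961, 0.275, 0.035, -0.01]
contact_force: [0.3, 0.3, -1.1]
opening: 0.122
grip_force: 45.0
```

step_arm:
  deltas: "0 0 0 0.4 0.3 0.1 0; 0 0 0 0.8 0.5 0.1 0; 0 0 0 1.2 0.8 0.1 0; 0 0 0 1.7 1.1 0.2 0; 0 0 0 2.1 1.3 0.2 0; 0 0 0 2.5 1.6 0.2 0; 0 0 0 2.9 1.8 0.3 0; 0 0 0 2.9 1.8 0.3 0"

```text
t: 16.77
ee_pos: [0.4958, -0.1701, 0.1634]
ee_rot: [0.961, 0.275, 0.035, -0.01]
contact_force: [0.6, -0.3, -1.2]
opening: 0.126
grip_force: 45.0
```

```bash
python3 -c "
import json
json.dump(dict(p=[.4958,-.1701,.1634],q=[.9609,.2746,.0352,-.010]),open('cmd.json','w'))"; python3 path.py " -20.5,-20,-19,-18,-17,-16,-15,-15"; python3 path.py " -14,-13,-12,-11,-10,-9,-8,-8"
```

```text
0.0 0.0 0.0 0.5 -0.9 0.2 0; 0.0 0.0 0.0 0.9 -0.7 0.3 0; 0.0 0.0 0.0 1.8 -0.1 0.4 0; 0.0 0.0 0.0 2.6 0.4 0.4 0; 0.0 0.0 0.0 3.5 0.9 0.5 0; 0.0 0.0 0.0 4.3 1.5 0.6 0; 0.0 0.0 0.0 5.2 2.0 0.6 0; 0.0 0.0 0.0 5.2 2.0 0.6 0; 
 [ 0.501  -0.1681  0.164 ] [0.847 0.527 0.073]
0.0 0.0 0.0 0.8 0.5 0.1 0; 0.0 0.0 0.0 1.7 1.0 0.2 0; 0.0 0.0 0.0 2.5 1.6 0.3 0; 0.0 0.0 0.0 3.4 2.1 0.3 0; 0.0 0.0 0.0 4.2 2.6 0.4 0; 0.0 0.0 0.0 5.1 3.2 0.5 0; 0.0 0.0 0.0 5.9 3.7 0.6 0; 0.0 0.0 0.0 5.9 3.7 0.6 0; 
 [ 0.5069 -0.1644  0.1646] [0.847 0.527 0.073]
```

step_arm:
  deltas: "0 0 0 0.5 -0.9 0.2 0; 0 0 0 0.9 -0.7 0.3 0; 0 0 0 1.8 -0.1 0.4 0; 0 0 0 2.6 0.4 0.4 0; 0 0 0 3.5 0.9 0.5 0; 0 0 0 4.3 1.5 0.6 0; 0 0 0 5.2 2 0.6 0; 0 0 0 5.2 2 0.6 0"

```text
t: 17.77
ee_pos: [0.501, -0.1681, 0.164]
ee_rot: [0.961, 0.275, 0.035, -0.01]
contact_force: [-0.7, -0.5, -1.0]
opening: 0.124
grip_force: 45.0
```

```bash
python3 st.py
```

```text
{'t': 17.775, 'ee_pos': [0.501, -0.1681, 0.164], 'ee_rot': [0.9608, 0.2747, 0.0349, -0.0102], 'contact_force': [-0.6701, -0.4502, -1.0328], 'moment': [-0.044, 0.1874, 0.0132], 'opening': 0.1241, 'grip_force': 44.9996}
```

step_arm:
  deltas: "0 0 0 0.8 0.5 0.1 0; 0 0 0 1.7 1 0.2 0; 0 0 0 2.5 1.6 0.3 0; 0 0 0 3.4 2.1 0.3 0; 0 0 0 4.2 2.6 0.4 0; 0 0 0 5.1 3.2 0.5 0; 0 0 0 5.9 3.7 0.6 0; 0 0 0 5.9 3.7 0.6 0"

```text
t: 18.77
ee_pos: [0.507, -0.1644, 0.1646]
ee_rot: [0.961, 0.275, 0.035, -0.01]
contact_force: [-0.6, -0.2, -1.2]
opening: 0.123
grip_force: 45.0
```

```bash
cat > seq.py <<'E'
import sys,numpy as np
from path import *
a,b,step=map(float,sys.argv[1:4])
S=np.arange(a+step,b+1e-6,step)
for i in range(0,len(S),8):rows(S[i:i+8])
E
python3 seq.py -8 56 1.5
```

```text
0.0 0.0 0.0 1.3 0.8 0.1 0; 0.0 0.0 0.0 2.6 1.6 0.2 0; 0.0 0.0 0.0 3.8 2.4 0.3 0; 0.0 0.0 0.0 5.1 3.2 0.4 0; 0.0 0.0 0.0 6.4 4.0 0.5 0; 0.0 0.0 0.0 7.6 4.7 0.6 0; 0.0 0.0 0.0 8.9 5.5 0.7 0; 0.0 0.0 0.0 10.2 6.3 0.8 0; 
 [ 0.5171 -0.1581  0.1654] [0.847 0.527 0.073]
0.0 0.0 0.0 1.3 0.8 0.1 0; 0.0 0.0 0.0 2.5 1.6 0.3 0; 0.0 0.0 0.0 3.8 2.4 0.4 0; 0.0 0.0 0.0 5.1 3.2 0.5 0; 0.0 0.0 0.0 6.4 4.0 0.6 0; 0.0 0.0 0.0 7.6 4.8 0.7 0; 0.0 0.0 0.0 8.9 5.6 0.8 0; 0.0 0.0 0.0 10.2 6.4 0.9 0; 
 [ 0.5273 -0.1517  0.1663] [0.847 0.527 0.073]
0.0 0.0 0.0 1.3 0.8 0.1 0; 0.0 0.0 0.0 2.5 1.6 0.2 0; 0.0 0.0 0.0 3.8 2.4 0.3 0; 0.0 0.0 0.0 5.1 3.1 0.5 0; 0.0 0.0 0.0 6.3 3.9 0.6 0; 0.0 0.0 0.0 7.6 4.7 0.7 0; 0.0 0.0 0.0 8.9 5.5 0.8 0; 0.0 0.0 0.0 10.2 6.3 0.9 0; 
 [ 0.5375 -0.1454  0.1672] [0.847 0.527 0.073]
0.0 0.0 0.0 1.2 0.8 0.1 0; 0.0 0.0 0.0 2.5 1.6 0.2 0; 0.0 0.0 0.0 3.8 2.4 0.3 0; 0.0 0.0 0.0 5.1 3.2 0.4 0; 0.0 0.0 0.0 6.3 4.0 0.5 0; 0.0 0.0 0.0 7.6 4.8 0.6 0; 0.0 0.0 0.0 8.9 5.6 0.8 0; 0.0 0.0 0.0 10.2 6.4 0.9 0; 
 [ 0.5477 -0.139   0.1681] [0.847 0.527 0.073]
0.0 0.0 0.0 1.2 0.8 0.1 0; 0.0 0.0 0.0 2.5 1.6 0.2 0; 0.0 0.0 0.0 3.8 2.3 0.3 0; 0.0 0.0 0.0 5.0 3.1 0.4 0; 0.0 0.0 0.0 6.3 3.9 0.5 0; 0.0 0.0 0.0 7.6 4.7 0.6 0; 0.0 0.0 0.0 8.9 5.5 0.7 0; 0.0 0.0 0.0 10.1 6.3 0.8 0; 
 [ 0.5578 -0.1327  0.1689] [0.847 0.527 0.073]
0.0 0.0 0.0 1.3 0.8 0.2 0; 0.0 0.0 0.0 2.6 1.6 0.3 0; 
 [ 0.5604 -0.1311  0.1692] [0.847 0.527 0.073]
```

step_arm:
  deltas: "0 0 0 1.3 0.8 0.1 0; 0 0 0 2.6 1.6 0.2 0; 0 0 0 3.8 2.4 0.3 0; 0 0 0 5.1 3.2 0.4 0; 0 0 0 6.4 4 0.5 0; 0 0 0 7.6 4.7 0.6 0; 0 0 0 8.9 5.5 0.7 0; 0 0 0 10.2 6.3 0.8 0"

```text
t: 19.77
ee_pos: [0.5172, -0.1581, 0.1654]
ee_rot: [0.961, 0.275, 0.035, -0.01]
contact_force: [0.5, -0.6, -0.9]
opening: 0.126
grip_force: 45.0
```

step_arm:
  deltas: "0 0 0 1.3 0.8 0.1 0; 0 0 0 2.5 1.6 0.3 0; 0 0 0 3.8 2.4 0.4 0; 0 0 0 5.1 3.2 0.5 0"

```text
t: 20.27
ee_pos: [0.5223, -0.1548, 0.1659]
ee_rot: [0.961, 0.275, 0.035, -0.01]
contact_force: [-0.2, 1.0, -1.0]
opening: 0.122
grip_force: 45.0
```

step_arm:
  deltas: "0 0 0 1.3 0.8 0.1 0; 0 0 0 2.5 1.6 0.2 0; 0 0 0 3.8 2.4 0.3 0; 0 0 0 5.1 3.2 0.4 0"

```text
t: 20.78
ee_pos: [0.5274, -0.1517, 0.1663]
ee_rot: [0.961, 0.275, 0.035, -0.01]
contact_force: [-1.0, -1.7, -0.5]
opening: 0.127
grip_force: 45.0
```

step_arm:
  deltas: "0 0 0 1.3 0.8 0.1 0; 0 0 0 2.5 1.6 0.2 0; 0 0 0 3.8 2.4 0.3 0; 0 0 0 5.1 3.1 0.5 0; 0 0 0 6.3 3.9 0.6 0"

```text
t: 21.4
ee_pos: [0.5337, -0.1478, 0.1669]
ee_rot: [0.961, 0.275, 0.035, -0.01]
contact_force: [0.9, -0.2, -0.8]
opening: 0.123
grip_force: 45.0
```

step_arm:
  deltas: "0 0 0 1.3 0.8 0.1 0; 0 0 0 2.5 1.6 0.2 0; 0 0 0 3.8 2.4 0.3 0; 0 0 0 5.1 3.2 0.4 0; 0 0 0 6.4 4 0.5 0; 0 0 0 7.7 4.8 0.6 0"

```text
t: 22.15
ee_pos: [0.5414, -0.143, 0.1675]
ee_rot: [0.961, 0.275, 0.035, -0.01]
contact_force: [0.2, 0.2, -1.0]
opening: 0.123
grip_force: 45.0
```

step_arm:
  deltas: "0 0 0 1.3 0.8 0.1 0; 0 0 0 2.5 1.6 0.2 0; 0 0 0 3.8 2.4 0.3 0; 0 0 0 5.1 3.2 0.4 0; 0 0 0 6.4 4 0.5 0"

```text
t: 22.78
ee_pos: [0.5478, -0.139, 0.168]
ee_rot: [0.961, 0.275, 0.035, -0.01]
contact_force: [0.0, -0.1, -0.4]
opening: 0.124
grip_force: 45.0
```

```bash
python3 -c "
import json
json.dump(dict(p=[.5478,-.139,.168],q=[.9608,.2747,.0349,-.0102]),open('cmd.json','w'))"; python3 seq.py 40 88 1.5
```

```text
-0.0 -0.0 0.0 1.1 0.8 0.2 0; -0.0 -0.0 0.0 2.4 1.6 0.3 0; -0.0 -0.0 0.0 3.7 2.3 0.4 0; -0.0 -0.0 0.0 4.9 3.1 0.5 0; -0.0 -0.0 0.0 6.2 3.9 0.6 0; -0.0 -0.0 0.0 7.5 4.7 0.7 0; -0.0 -0.0 0.0 8.8 5.5 0.8 0; -0.0 -0.0 0.0 10.0 6.3 0.9 0; 
 [ 0.5578 -0.1327  0.1689] [0.847 0.527 0.073]
-0.0 -0.0 0.0 1.3 0.8 0.2 0; -0.0 -0.0 0.0 2.6 1.6 0.3 0; -0.0 -0.0 0.0 3.9 2.4 0.4 0; -0.0 -0.0 0.0 5.1 3.2 0.5 0; -0.0 -0.0 0.0 6.4 4.0 0.6 0; -0.0 -0.0 0.0 7.7 4.8 0.7 0; -0.0 -0.0 0.0 9.0 5.6 0.8 0; -0.0 -0.0 0.0 10.2 6.4 0.9 0; 
 [ 0.568  -0.1263  0.1698] [0.847 0.527 0.073]
-0.0 -0.0 0.0 1.3 0.7 0.1 0; -0.0 -0.0 0.0 2.6 1.5 0.2 0; -0.0 -0.0 0.0 3.8 2.3 0.4 0; -0.0 -0.0 0.0 5.1 3.1 0.5 0; -0.0 -0.0 0.0 6.4 3.9 0.6 0; -0.0 -0.0 0.0 7.7 4.7 0.7 0; -0.0 -0.0 0.0 8.9 5.5 0.8 0; -0.0 -0.0 0.0 10.2 6.3 0.9 0; 
 [ 0.5782 -0.12    0.1707] [0.847 0.527 0.073]
-0.0 -0.0 0.0 1.3 0.8 0.1 0; -0.0 -0.0 0.0 2.6 1.6 0.2 0; -0.0 -0.0 0.0 3.8 2.4 0.3 0; -0.0 -0.0 0.0 5.1 3.2 0.4 0; -0.0 -0.0 0.0 6.4 4.0 0.6 0; -0.0 -0.0 0.0 7.7 4.8 0.7 0; -0.0 -0.0 0.0 8.9 5.5 0.8 0; -0.0 -0.0 0.0 10.2 6.3 0.9 0; 
 [ 0.5884 -0.1137  0.1716] [0.847 0.527 0.073]
```

step_arm:
  deltas: "0 0 0 1.3 0.8 0.1 0; 0 0 0 2.5 1.6 0.2 0; 0 0 0 3.8 2.4 0.3 0; 0 0 0 5.1 3.2 0.4 0; 0 0 0 6.4 4 0.6 0; 0 0 0 7.6 4.8 0.7 0; 0 0 0 8.9 5.5 0.8 0; 0 0 0 10.2 6.3 0.9 0"

```text
t: 23.78
ee_pos: [0.558, -0.1327, 0.1689]
ee_rot: [0.961, 0.275, 0.035, -0.01]
contact_force: [-0.2, 0.6, -0.9]
opening: 0.129
grip_force: 45.0
```

step_arm:
  deltas: "0 0 0 1.3 0.8 0.1 0; 0 0 0 2.5 1.6 0.2 0; 0 0 0 3.8 2.4 0.3 0; 0 0 0 5.1 3.2 0.4 0; 0 0 0 6.4 4 0.6 0; 0 0 0 7.6 4.8 0.7 0; 0 0 0 8.9 5.6 0.8 0; 0 0 0 10 6.4 0.9 0"

```text
t: 24.78
ee_pos: [0.568, -0.1263, 0.1698]
ee_rot: [0.961, 0.275, 0.035, -0.01]
contact_force: [0.1, -0.3, -0.7]
opening: 0.126
grip_force: 45.0
```

step_arm:
  deltas: "0 0 0 1.3 0.7 0.1 0; 0 0 0 2.6 1.5 0.2 0; 0 0 0 3.8 2.3 0.4 0; 0 0 0 5.1 3.1 0.5 0; 0 0 0 6.4 3.9 0.6 0; 0 0 0 7.7 4.7 0.7 0; 0 0 0 8.9 5.5 0.8 0; 0 0 0 10.2 6.3 0.9 0"

```text
t: 25.78
ee_pos: [0.5782, -0.12, 0.1707]
ee_rot: [0.961, 0.275, 0.035, -0.01]
contact_force: [-0.3, -0.3, -1.0]
opening: 0.127
grip_force: 45.0
```

step_arm:
  deltas: "0 0 0 -0.4 0.6 0 0; 0 0 0 -0.8 1.2 0 0; 0 0 0 -1.1 1.7 0 0; 0 0 0 -1.1 1.7 0 0"

```text
t: 26.28
ee_pos: [0.5771, -0.1186, 0.1707]
ee_rot: [0.961, 0.275, 0.035, -0.01]
contact_force: [1.5, -0.8, -1.0]
opening: 0.122
grip_force: 45.0
```

step_arm:
  deltas: "0 0 0 1.1 -1.7 0 0; 0 0 0 1.5 -2.3 0 0; 0 0 0 1.9 -2.9 0 0; 0 0 0 2.2 -3.4 0 0; 0 0 0 2.2 -3.4 0 0"

```text
t: 26.9
ee_pos: [0.5787, -0.1209, 0.1706]
ee_rot: [0.961, 0.275, 0.035, -0.011]
contact_force: [-2.2, 3.2, 0.3]
opening: 0.123
grip_force: 45.0
```

```bash
python3 -c "
import json
json.dump(dict(x=.6318,y=.0933,yaw=-.190,roll=.10,dz=0.,h=.0219),open('v.json','w'))
json.dump(dict(p=[.5793,-.1217,.1707],q=[.9608,.2747,.0349,-.0102]),open('cmd.json','w'))"; python3 seq.py 75.5 123.5 1.5
```

```text
-0.0 -0.0 0.02 -0.4 2.6 0.1 0; -0.0 -0.0 0.02 0.9 3.4 0.2 0; -0.0 -0.0 0.02 2.1 4.2 0.3 0; -0.0 -0.0 0.02 3.4 5.0 0.4 0; -0.0 -0.0 0.02 4.7 5.8 0.5 0; -0.0 -0.0 0.02 6.0 6.6 0.6 0; -0.0 -0.0 0.02 7.2 7.3 0.7 0; -0.0 -0.0 0.02 8.5 8.1 0.8 0; 
 [ 0.5878 -0.1136  0.1715] [0.845 0.53  0.073]
-0.0 -0.0 0.0 1.3 0.8 0.2 0; -0.0 -0.0 0.0 2.5 1.6 0.3 0; -0.0 -0.0 0.0 3.8 2.4 0.4 0; -0.0 -0.0 0.0 5.1 3.2 0.5 0; -0.0 -0.0 0.0 6.3 4.0 0.6 0; -0.0 -0.0 0.0 7.6 4.8 0.7 0; -0.0 -0.0 0.0 8.9 5.6 0.8 0; -0.0 -0.0 0.01 10.2 6.4 0.9 0; 
 [ 0.598  -0.1072  0.1724] [0.844 0.531 0.073]
-0.0 -0.0 0.03 1.2 0.8 0.1 0; -0.0 0.0 0.06 2.5 1.7 0.2 0; -0.01 0.0 0.09 3.8 2.5 0.3 0; -0.01 0.0 0.12 5.0 3.3 0.5 0; -0.01 0.01 0.21 6.3 4.1 0.6 0; -0.01 0.01 0.29 7.5 5.0 0.7 0; -0.02 0.02 0.38 8.8 5.8 0.8 0; -0.02 0.02 0.47 10.0 6.7 0.9 0; 
 [ 0.608  -0.1005  0.1733] [0.808 0.585 0.068]
-0.01 0.01 0.12 1.2 0.9 0.1 0; -0.01 0.02 0.27 2.5 1.8 0.2 0; -0.02 0.03 0.41 3.7 2.7 0.3 0; -0.03 0.04 0.56 4.9 3.7 0.4 0; -0.03 0.05 0.72 6.0 4.7 0.5 0; -0.05 0.06 0.93 7.2 5.7 0.6 0; -0.06 0.07 1.11 8.3 6.8 0.6 0; -0.07 0.08 1.28 9.4 7.8 0.7 0; 
 [ 0.6174 -0.0927  0.174 ] [0.691 0.721 0.054]
```

step_arm:
  deltas: "0 0 0 -0.8 1.2 0 0; 0 0 0.02 0.3 3 0.2 0; 0 0 0.02 2.1 4.2 0.3 0; 0 0 0.02 3.4 5 0.4 0; 0 0 0.02 4.7 5.8 0.5 0; 0 0 0.02 6 6.6 0.6 0; 0 0 0.02 7.2 7.3 0.7 0; 0 0 0.02 8.5 8.1 0.8 0"

```text
t: 27.9
ee_pos: [0.5878, -0.1136, 0.1715]
ee_rot: [0.96, 0.276, 0.035, -0.01]
contact_force: [-0.5, -0.7, -1.4]
opening: 0.124
grip_force: 45.0
```

step_arm:
  deltas: "0 0 0 1.3 0.8 0.2 0; 0 0 0 2.5 1.6 0.3 0; 0 0 0 3.8 2.4 0.4 0; 0 0 0 5.1 3.2 0.5 0; 0 0 0 6.3 4 0.6 0; 0 0 0 7.6 4.8 0.7 0; 0 0 0 8.9 5.6 0.8 0; 0 0 0.01 10.2 6.4 0.9 0"

```text
t: 28.9
ee_pos: [0.598, -0.1072, 0.1724]
ee_rot: [0.96, 0.277, 0.035, -0.01]
contact_force: [-1.1, -0.2, -1.5]
opening: 0.124
grip_force: 45.0
```

step_arm:
  deltas: "0 0 0.03 1.2 0.8 0.1 0; 0 0 0.06 2.5 1.7 0.2 0; 0 0 0.09 3.8 2.5 0.3 0; 0 0 0.12 5 3.3 0.5 0"

```text
t: 29.4
ee_pos: [0.603, -0.1039, 0.1729]
ee_rot: [0.958, 0.285, 0.035, -0.011]
contact_force: [-0.1, -0.1, -0.8]
opening: 0.122
grip_force: 45.0
```

step_arm:
  deltas: "0 0 0.09 1.3 0.8 0.1 0; 0 0 0.17 2.5 1.7 0.2 0; -0.01 0.02 0.26 3.8 2.5 0.3 0; -0.01 0.02 0.35 5 3.4 0.4 0"

```text
t: 29.9
ee_pos: [0.608, -0.1005, 0.1733]
ee_rot: [0.951, 0.308, 0.033, -0.011]
contact_force: [0.8, 0.5, -1.1]
opening: 0.123
grip_force: 45.0
```

step_arm:
  deltas: "-0.01 0.01 0.12 1.2 0.9 0.1 0; -0.01 0.02 0.27 2.5 1.8 0.2 0; -0.02 0.03 0.41 3.7 2.7 0.3 0; -0.03 0.04 0.56 4.9 3.7 0.4 0"

```text
t: 30.4
ee_pos: [0.6129, -0.0968, 0.1737]
ee_rot: [0.938, 0.346, 0.029, -0.011]
contact_force: [0.1, 0.5, -0.9]
opening: 0.125
grip_force: 45.0
```

step_arm:
  deltas: "0 0.01 0.16 1.1 1 0.1 0; -0.02 0.02 0.37 2.3 2 0.2 0; -0.03 0.03 0.55 3.4 3.1 0.2 0; -0.04 0.04 0.72 4.5 4.1 0.3 0"

```text
t: 30.9
ee_pos: [0.6174, -0.0926, 0.174]
ee_rot: [0.919, 0.393, 0.025, -0.011]
contact_force: [-0.1, -0.5, -1.3]
opening: 0.125
grip_force: 45.0
```

```bash
sed -i 's/,8):rows(S\[i:i+8/,6):rows(S[i:i+6/' seq.py; python3 st.py; python3 seq.py 123.5 195.5 1.5; cat cmd.json
```

```text
{'t': 30.9, 'ee_pos': [0.6174, -0.0926, 0.174], 'ee_rot': [0.9193, 0.3925, 0.025, -0.0111], 'contact_force': [-0.1219, -0.4955, -1.2889], 'moment': [-0.0692, 0.1747, -0.0189], 'opening': 0.1255, 'grip_force': 45.0}
-0.01 0.01 0.18 1.1 1.1 0.1 0; -0.02 0.02 0.4 2.1 2.3 0.2 0; -0.04 0.04 0.62 3.1 3.4 0.3 0; -0.05 0.05 0.79 4.1 4.6 0.3 0; -0.06 0.05 0.97 5.0 5.8 0.4 0; -0.08 0.07 1.17 5.9 7.1 0.5 0; 
 [ 0.6233 -0.0856  0.1745] [0.565 0.824 0.04 ]
-0.01 0.01 0.23 0.9 1.2 0.0 0; -0.03 0.02 0.41 1.7 2.5 0.1 0; -0.04 0.03 0.59 2.5 3.8 0.1 0; -0.06 0.03 0.77 3.3 5.2 0.2 0; -0.08 0.04 1.0 4.0 6.6 0.2 0; -0.09 0.05 1.2 4.7 7.9 0.3 0; 
 [ 0.628  -0.0777  0.1748] [0.42  0.907 0.024]
-0.02 0.01 0.18 0.7 1.4 -0.0 0; -0.04 0.02 0.35 1.2 2.9 0.0 0; -0.06 0.02 0.57 1.8 4.3 0.1 0; -0.08 0.03 0.79 2.3 5.7 0.1 0; -0.09 0.04 0.97 2.8 7.2 0.1 0; -0.11 0.04 1.14 3.3 8.7 0.1 0; 
 [ 0.6313 -0.069   0.1749] [0.272 0.962 0.009]
-0.02 0.01 0.2 0.3 1.5 0.0 0; -0.04 0.01 0.43 0.7 3.0 0.0 0; -0.06 0.01 0.62 1.0 4.5 0.0 0; -0.08 0.02 0.79 1.3 6.0 0.0 0; -0.09 0.02 0.97 1.5 7.5 0.0 0; -0.12 0.02 1.2 1.7 9.1 0.0 0; 

[... 484 characters left out ...]
 -0.3 0; 
 [ 0.632  -0.0416  0.1745] [-0.193  0.981 -0.037]
-0.01 0.0 0.14 -0.3 1.5 -0.1 0; -0.02 -0.0 0.26 -0.7 3.0 -0.1 0; -0.03 -0.0 0.34 -1.0 4.5 -0.2 0; -0.03 -0.0 0.42 -1.4 6.0 -0.3 0; -0.04 -0.01 0.51 -1.8 7.4 -0.3 0; -0.05 -0.01 0.58 -2.2 8.9 -0.4 0; 
 [ 0.6298 -0.0327  0.1741] [-0.272  0.961 -0.045]
-0.0 0.0 0.03 -0.4 1.5 -0.1 0; -0.0 0.0 0.05 -0.8 2.9 -0.1 0; -0.01 0.0 0.08 -1.2 4.4 -0.2 0; -0.01 0.0 0.1 -1.6 5.8 -0.3 0; -0.01 0.0 0.11 -2.1 7.2 -0.3 0; -0.01 0.0 0.11 -2.5 8.7 -0.4 0; 
 [ 0.6273 -0.024   0.1737] [-0.286  0.957 -0.046]
{"p": [0.6273000000000001, -0.024000000000000014, 0.1737], "q": [0.5972226657987356, 0.8017393894329266, -0.013899368721498577, 0.018596946983684474]}
```

step_arm:
  deltas: "-0.01 0.01 0.18 1.1 1.1 0.1 0; -0.02 0.02 0.4 2.1 2.3 0.2 0; -0.04 0.04 0.62 3.1 3.4 0.3 0; -0.05 0.05 0.79 4.1 4.6 0.3 0; -0.06 0.05 0.97 5 5.8 0.4 0; -0.08 0.07 1.17 5.9 7.1 0.5 0"

```text
t: 31.65
ee_pos: [0.6232, -0.0855, 0.1745]
ee_rot: [0.884, 0.466, 0.017, -0.01]
contact_force: [1.2, -0.1, -0.4]
opening: 0.124
grip_force: 45.0
```

step_arm:
  deltas: "-0.01 0.01 0.23 0.9 1.2 0 0; -0.03 0.02 0.41 1.7 2.5 0.1 0; -0.04 0.03 0.59 2.5 3.8 0.1 0"

```text
t: 32.02
ee_pos: [0.6257, -0.0817, 0.1746]
ee_rot: [0.865, 0.502, 0.014, -0.009]
contact_force: [-0.1, 1.2, -0.6]
opening: 0.126
grip_force: 45.0
```

step_arm:
  deltas: "-0.02 0 0.18 0.8 1.4 0.1 0; -0.04 0.01 0.41 1.5 2.8 0.1 0; -0.05 0.02 0.61 2.2 4.1 0.2 0"

```text
t: 32.4
ee_pos: [0.6279, -0.0776, 0.1748]
ee_rot: [0.842, 0.539, 0.01, -0.007]
contact_force: [0.6, -0.9, -1.2]
opening: 0.126
grip_force: 45.0
```

step_arm:
  deltas: "-0.02 0.01 0.18 0.7 1.4 0 0; -0.04 0.02 0.35 1.2 2.9 0 0; -0.06 0.02 0.57 1.8 4.3 0.1 0"

```text
t: 32.78
ee_pos: [0.6297, -0.0733, 0.1749]
ee_rot: [0.82, 0.572, 0.007, -0.005]
contact_force: [-0.9, -0.8, -0.6]
opening: 0.126
grip_force: 45.0
```

step_arm:
  deltas: "-0.02 0.01 0.22 0.5 1.4 0 0; -0.03 0.02 0.4 1 2.9 0 0; -0.05 0.02 0.57 1.5 4.4 0 0"

```text
t: 33.15
ee_pos: [0.6312, -0.0689, 0.1749]
ee_rot: [0.797, 0.604, 0.003, -0.003]
contact_force: [0.2, -0.4, -0.9]
opening: 0.124
grip_force: 45.0
```

step_arm:
  deltas: "-0.02 0.01 0.2 0.3 1.5 0 0; -0.04 0.01 0.43 0.7 3 0 0; -0.06 0.01 0.62 1 4.5 0 0"

```text
t: 33.52
ee_pos: [0.6322, -0.0644, 0.1749]
ee_rot: [0.77, 0.638, 0.0, -0.0]
contact_force: [0.3, -0.1, -0.8]
opening: 0.124
grip_force: 45.0
```

Still free of contact, so I'll go on.

step_arm:
  deltas: "-0.02 0.01 0.17 0.3 1.5 0 0; -0.03 0.01 0.35 0.5 3 0 0; -0.06 0.01 0.58 0.7 4.6 0 0"

```text
t: 33.9
ee_pos: [0.6329, -0.0599, 0.1749]
ee_rot: [0.744, 0.669, -0.003, 0.002]
contact_force: [0.4, -0.6, -0.4]
opening: 0.126
grip_force: 45.0
```

step_arm:
  deltas: "-0.02 0.01 0.2 0.2 1.5 0 0; -0.04 0.01 0.38 0.3 3 0 0; -0.05 0.01 0.55 0.3 4.6 0 0"

```text
t: 34.28
ee_pos: [0.6332, -0.0552, 0.1749]
ee_rot: [0.717, 0.697, -0.006, 0.005]
contact_force: [-0.2, 0.2, -0.8]
opening: 0.126
grip_force: 45.0
```

step_arm:
  deltas: "-0.02 0 0.22 0 1.5 -0.1 0; -0.05 0 0.44 0 3.1 -0.1 0; -0.06 0 0.62 -0.1 4.6 -0.1 0"

```text
t: 34.65
ee_pos: [0.6331, -0.0505, 0.1748]
ee_rot: [0.686, 0.727, -0.009, 0.008]
contact_force: [0.4, -0.9, -0.3]
opening: 0.128
grip_force: 45.0
```

step_arm:
  deltas: "-0.02 0 0.17 -0.1 1.6 -0.1 0; -0.04 -0.01 0.36 -0.3 3.1 -0.1 0; -0.06 -0.01 0.56 -0.5 4.6 -0.2 0"

```text
t: 35.02
ee_pos: [0.6326, -0.046, 0.1746]
ee_rot: [0.658, 0.753, -0.011, 0.012]
contact_force: [1.2, -0.3, -0.7]
opening: 0.127
grip_force: 45.0
```

step_arm:
  deltas: "-0.01 0 0.15 -0.2 1.5 0 0; -0.02 0 0.29 -0.4 3 -0.1 0; -0.04 -0.01 0.43 -0.7 4.5 -0.1 0"

```text
t: 35.4
ee_pos: [0.6319, -0.0415, 0.1745]
ee_rot: [0.635, 0.772, -0.012, 0.014]
contact_force: [0.3, 0.3, -1.4]
opening: 0.125
grip_force: 45.0
```

step_arm:
  deltas: "-0.01 0 0.14 -0.3 1.5 -0.1 0; -0.02 0 0.26 -0.7 3 -0.1 0; -0.03 0 0.34 -1 4.5 -0.2 0; -0.03 0 0.42 -1.4 6 -0.3 0"

```text
t: 35.9
ee_pos: [0.6305, -0.0355, 0.1742]
ee_rot: [0.612, 0.791, -0.013, 0.016]
contact_force: [-0.2, -0.2, 0.3]
opening: 0.122
grip_force: 45.0
```

step_arm:
  deltas: "-0.01 0 0.09 -0.4 1.4 0 0; -0.02 0 0.16 -0.8 2.9 -0.1 0; -0.02 0 0.19 -1.2 4.4 -0.2 0; -0.02 0 0.21 -1.6 5.8 -0.2 0; -0.02 0 0.24 -2 7.3 -0.3 0; -0.03 0 0.26 -2.4 8.7 -0.4 0; -0.03 0 0.27 -2.9 10.1 -0.5 0; -0.03 0 0.27 -3.3 11.6 -0.5 0"

```text
t: 36.9
ee_pos: [0.6272, -0.0239, 0.1737]
ee_rot: [0.597, 0.802, -0.015, 0.017]
contact_force: [-0.1, -0.2, -0.7]
opening: 0.125
grip_force: 45.0
```

```bash
python3 st.py; cat cmd.json
```

```text
{'t': 36.9, 'ee_pos': [0.6272, -0.0239, 0.1737], 'ee_rot': [0.5973, 0.8017, -0.0146, 0.0174], 'contact_force': [-0.1116, -0.2022, -0.7458], 'moment': [0.028, 0.0083, -0.0022], 'opening': 0.1251, 'grip_force': 44.9996}
{"p": [0.6273000000000001, -0.024000000000000014, 0.1737], "q": [0.5972226657987356, 0.8017393894329266, -0.013899368721498577, 0.018596946983684474]}
```

step_arm:
  deltas: "0 0 0 0.7 0.2 0 0; 0 0 0 1.4 0.4 0 0; 0 0 0 1.9 0.6 0 0; 0 0 0 1.9 0.6 0 0"

```text
t: 37.4
ee_pos: [0.6286, -0.0236, 0.1737]
ee_rot: [0.597, 0.802, -0.015, 0.017]
contact_force: [-3.2, -1.7, 0.3]
opening: 0.126
grip_force: 45.0
```

step_arm:
  deltas: "0 0 0 -1.9 -0.6 0 0; 0 0 0 -2.6 -0.8 0 0; 0 0 0 -3.2 -1 0 0; 0 0 0 -3.8 -1.2 0 0; 0 0 0 -3.8 -1.2 0 0"

```text
t: 38.02
ee_pos: [0.6259, -0.0244, 0.1738]
ee_rot: [0.597, 0.802, -0.014, 0.018]
contact_force: [1.8, 0.4, -0.9]
opening: 0.126
grip_force: 45.0
```

```bash
python3 -c "
import json
json.dump(dict(p=[.6253,-.0245,.1737],q=[.5973,.8017,-.0146,.0174]),open('cmd.json','w'))
from path import S0;print('home s',S0[-1]-.011)"; sed -i 's/6):rows(S\[i:i+6/8):rows(S[i:i+8/' seq.py; python3 seq.py 195.5 279.5 1.5
```

```text
home s 0.28443647601004474
-0.0 -0.02 0.0 1.6 1.9 -0.1 0; -0.0 -0.02 0.0 1.2 3.4 -0.1 0; -0.0 -0.02 0.0 0.7 4.8 -0.2 0; -0.0 -0.02 0.0 0.3 6.2 -0.3 0; -0.0 -0.02 0.0 -0.1 7.7 -0.3 0; -0.0 -0.02 0.0 -0.6 9.1 -0.4 0; -0.0 -0.02 0.0 -1.0 10.5 -0.5 0; -0.0 -0.02 0.0 -1.4 12.0 -0.6 0; 
 [ 0.6239 -0.0125  0.1731] [-0.286  0.957 -0.046]
-0.0 0.0 0.0 -0.5 1.4 -0.0 0; -0.0 0.0 0.0 -0.9 2.9 -0.1 0; -0.0 0.0 -0.0 -1.3 4.3 -0.2 0; 0.0 0.0 -0.01 -1.7 5.7 -0.2 0; 0.0 0.0 -0.03 -2.1 7.2 -0.3 0; 0.01 0.0 -0.08 -2.5 8.6 -0.4 0; 0.01 0.0 -0.13 -2.9 10.0 -0.4 0; 0.02 0.01 -0.2 -3.3 11.5 -0.5 0; 
 [ 0.6206 -0.001   0.1726] [-0.259  0.965 -0.044]
0.0 -0.0 -0.08 -0.3 1.4 -0.1 0; 0.01 -0.0 -0.18 -0.7 2.8 -0.1 0; 0.02 0.0 -0.29 -1.0 4.3 -0.2 0; 0.03 0.0 -0.42 -1.2 5.7 -0.2 0; 0.05 0.01 -0.56 -1.5 7.1 -0.3 0; 0.06 0.01 -0.72 -1.7 8.5 -0.3 0; 0.08 0.01 -0.89 -1.9 10.0 -0.4 0; 0.1 0.01 -1.08 -2.0 11.4 -0.4 0; 
 [0.6186 0.0104 0.1722] [-0.111  0.993 -0.03 ]
0.01 0.01 -0.2 -0.1 1.4 -0.1 0; 0.04 0.01 -0.41 -0.2 2.8 -0.1 0; 0.06 0.01 -0.62 -0.3 4.3 -0.1 0; 0.08 0.01 -0.83 -0.3 5.7 -0.2 0; 0.09 0.01 -1.02 -0.2 7.1 
[... 342 characters left out ...]
.7 -0.1 0; 0.06 -0.01 -0.61 1.4 10.2 -0.1 0; 0.07 -0.01 -0.64 1.7 11.7 -0.1 0; 
 [0.6203 0.0335 0.1719] [ 0.187  0.982 -0.   ]
-0.0 -0.0 -0.01 0.3 1.4 0.0 0; -0.0 -0.0 -0.02 0.6 2.9 0.0 0; -0.0 -0.0 -0.02 0.8 4.4 0.0 0; -0.0 -0.0 -0.02 1.1 5.9 0.0 0; -0.0 -0.0 -0.02 1.4 7.3 0.0 0; -0.0 -0.0 -0.02 1.7 8.8 0.0 0; -0.0 -0.0 -0.02 2.0 10.3 0.0 0; -0.0 -0.0 -0.02 2.3 11.7 0.0 0; 
 [0.6226 0.0452 0.1719] [0.189 0.982 0.   ]
-0.0 -0.0 0.0 0.2 1.5 0.0 0; -0.0 -0.0 0.0 0.5 3.0 0.0 0; -0.0 -0.0 0.0 0.8 4.5 0.0 0; -0.0 -0.0 0.0 1.1 5.9 0.0 0; -0.0 -0.0 0.0 1.4 7.4 0.0 0; -0.0 -0.0 0.0 1.7 8.9 0.0 0; -0.0 -0.0 0.0 1.9 10.4 0.0 0; -0.0 -0.0 0.0 2.2 11.8 0.0 0; 
 [0.6248 0.057  0.1719] [0.189 0.982 0.   ]
```

step_arm:
  deltas: "0 0 0 1 0.8 0 0; 0 -0.02 0 1.2 3.4 -0.1 0; 0 -0.02 0 0.7 4.8 -0.2 0; 0 -0.02 0 0.3 6.2 -0.3 0; 0 -0.02 0 -0.1 7.7 -0.3 0; 0 -0.02 0 -0.6 9.1 -0.4 0; 0 -0.02 0 -1 10.5 -0.5 0; 0 -0.02 0 -1.4 12 -0.6 0"

```text
t: 39.02
ee_pos: [0.6239, -0.0125, 0.1731]
ee_rot: [0.597, 0.802, -0.014, 0.019]
contact_force: [-0.6, -0.3, -0.6]
opening: 0.121
grip_force: 45.0
```

step_arm:
  deltas: "0 0 0 -0.5 1.4 0 0; 0 0 0 -0.9 2.9 -0.1 0; 0 0 0 -1.3 4.3 -0.2 0; 0 0 -0.01 -1.7 5.7 -0.2 0; 0 0 -0.03 -2.1 7.2 -0.3 0; 0.01 0 -0.08 -2.5 8.6 -0.4 0; 0.01 0 -0.13 -2.9 10 -0.4 0; 0.02 0.01 -0.2 -3.3 11.5 -0.5 0"

```text
t: 40.02
ee_pos: [0.6205, -0.001, 0.1726]
ee_rot: [0.609, 0.793, -0.013, 0.017]
contact_force: [-0.3, -0.3, -1.4]
opening: 0.128
grip_force: 45.0
```

step_arm:
  deltas: "0 0 -0.08 -0.3 1.4 -0.1 0; 0.01 0 -0.18 -0.7 2.8 -0.1 0; 0.02 0 -0.29 -1 4.3 -0.2 0; 0.03 0 -0.42 -1.2 5.7 -0.2 0"

```text
t: 40.52
ee_pos: [0.6194, 0.0047, 0.1724]
ee_rot: [0.632, 0.775, -0.012, 0.015]
contact_force: [-0.3, 0.4, -0.3]
opening: 0.128
grip_force: 45.0
```

step_arm:
  deltas: "0.02 0.01 -0.14 -0.3 1.4 -0.1 0; 0.03 0.01 -0.3 -0.5 2.8 -0.1 0; 0.05 0.01 -0.47 -0.7 4.3 -0.2 0; 0.07 0.01 -0.66 -0.8 5.7 -0.2 0"

```text
t: 41.02
ee_pos: [0.6186, 0.0104, 0.1722]
ee_rot: [0.667, 0.745, -0.009, 0.011]
contact_force: [-0.1, -0.2, -1.1]
opening: 0.126
grip_force: 45.0
```

step_arm:
  deltas: "0.01 0.01 -0.2 -0.1 1.4 -0.1 0; 0.04 0.01 -0.41 -0.2 2.8 -0.1 0; 0.06 0.01 -0.62 -0.3 4.3 -0.1 0; 0.08 0.01 -0.83 -0.3 5.7 -0.2 0"

```text
t: 41.52
ee_pos: [0.6183, 0.0161, 0.172]
ee_rot: [0.709, 0.705, -0.006, 0.006]
contact_force: [-0.4, -0.5, -1.3]
opening: 0.13
grip_force: 45.0
```

step_arm:
  deltas: "0.01 0 -0.19 0.1 1.4 0 0; 0.03 0 -0.36 0.1 2.8 0 0; 0.05 0 -0.53 0.2 4.3 0 0; 0.06 0 -0.67 0.3 5.7 0 0"

```text
t: 42.02
ee_pos: [0.6186, 0.0218, 0.172]
ee_rot: [0.741, 0.671, -0.004, 0.003]
contact_force: [-0.8, -0.7, -1.1]
opening: 0.126
grip_force: 45.0
```

step_arm:
  deltas: "0.02 -0.01 -0.13 0.1 1.5 -0.1 0; 0.03 -0.01 -0.25 0.3 2.9 -0.1 0; 0.04 -0.01 -0.35 0.5 4.4 -0.1 0; 0.05 -0.01 -0.44 0.7 5.8 -0.1 0; 0.05 -0.01 -0.51 1 7.3 -0.1 0; 0.06 -0.01 -0.57 1.2 8.7 -0.1 0; 0.06 -0.01 -0.61 1.4 10.2 -0.1 0; 0.07 -0.01 -0.64 1.7 11.7 -0.1 0"

```text
t: 43.02
ee_pos: [0.6203, 0.0335, 0.1719]
ee_rot: [0.77, 0.638, -0.0, -0.0]
contact_force: [-0.4, -0.3, -1.1]
opening: 0.124
grip_force: 45.0
```

step_arm:
  deltas: "0 0 -0.01 0.3 1.4 0 0; 0 0 -0.02 0.6 2.9 0 0; 0 0 -0.02 0.8 4.4 0 0; 0 0 -0.02 1.1 5.9 0 0; 0 0 -0.02 1.4 7.3 0 0; 0 0 -0.02 1.7 8.8 0 0; 0 0 -0.02 2 10.3 0 0; 0 0 -0.02 2.3 11.7 0 0"

```text
t: 44.02
ee_pos: [0.6226, 0.0452, 0.1719]
ee_rot: [0.771, 0.637, -0.0, -0.0]
contact_force: [0.4, -0.0, -1.9]
opening: 0.127
grip_force: 45.0
```

step_arm:
  deltas: "0 0 0 0.2 1.2 0 0; 0 0 0 0.4 2.3 0 0; 0 0 0 0.7 3.5 0 0; 0 0 0 0.9 4.7 0 0; 0 0 0 1.1 5.8 0 0; 0 0 0 1.3 6.8 0 0; 0 0 0 1.5 7.8 0 0"

```text
t: 44.9
ee_pos: [0.6241, 0.0529, 0.1719]
ee_rot: [0.771, 0.637, -0.0, -0.0]
contact_force: [0.3, 0.5, -1.0]
opening: 0.126
grip_force: 45.0
```

step_arm:
  deltas: "0 0 0 0.1 0.8 0 0; 0 0 0 0.3 1.5 0 0; 0 0 0 0.4 2.2 0 0; 0 0 0 0.5 2.8 0 0; 0 0 0 0.7 3.4 0 0; 0 0 0 0.8 4 0 0; 0 0 0 0.9 4.6 0 0; 0 0 0 1 5.2 0 0"

```text
t: 45.9
ee_pos: [0.6251, 0.0581, 0.1719]
ee_rot: [0.771, 0.637, -0.0, -0.0]
contact_force: [0.3, -0.4, -1.3]
opening: 0.124
grip_force: 45.0
```

step_arm:
  deltas: "0 0 0 0.1 0.5 0 0; 0 0 0 0.2 1 0 0; 0 0 0 0.3 1.5 0 0; 0 0 0 0.4 2 0 0; 0 0 0 0.4 2 0 0"

```text
t: 46.52
ee_pos: [0.6255, 0.0601, 0.1719]
ee_rot: [0.771, 0.637, -0.0, -0.0]
contact_force: [-0.1, 0.1, -1.2]
opening: 0.122
grip_force: 45.0
```

step_arm:
  deltas: "0 0 0 0.1 0.5 0 0; 0 0 0 0.2 1 0 0; 0 0 0 0.2 1 0 0"

```text
t: 46.9
ee_pos: [0.6257, 0.0611, 0.1719]
ee_rot: [0.771, 0.637, -0.0, -0.0]
contact_force: [0.1, 0.7, -1.0]
opening: 0.126
grip_force: 45.0
```

step_arm:
  deltas: "0 0 0 0.1 0.5 0 0; 0 0 0 0.2 1 0 0; 0 0 0 0.3 1.5 0 0; 0 0 0 0.3 1.5 0 0"

```text
t: 47.4
ee_pos: [0.6258, 0.0617, 0.1719]
ee_rot: [0.771, 0.637, -0.001, 0.0]
contact_force: [-0.6, -3.2, 0.0]
opening: 0.12
grip_force: 45.0
```

step_arm:
  deltas: "0 0 0 0.1 0.5 0 0; 0 0 0 0.2 1 0 0; 0 0 0 0.2 1 0 0"

```text
t: 47.78
ee_pos: [0.6259, 0.0618, 0.172]
ee_rot: [0.771, 0.636, -0.001, 0.001]
contact_force: [-2.1, -7.0, 0.1]
opening: 0.124
grip_force: 45.0
```

step_arm:
  deltas: "0 0 0 0 0 0 0; 0 0 0 0 0 0 0; 0 0 0 0 0 0 0; 0 0 0 -0.1 -0.5 0 0; 0 0 0 -0.2 -1 -0.4 0; 0 0 0 -0.2 -1 -0.8 0; 0 0 0 -0.2 -1 -1.1 0"

```text
t: 48.65
ee_pos: [0.626, 0.0617, 0.1715]
ee_rot: [0.771, 0.637, -0.0, 0.0]
contact_force: [-1.7, -4.6, 1.7]
opening: 0.124
grip_force: 45.0
```

```bash
python3 st.py
```

```text
{'t': 48.65, 'ee_pos': [0.626, 0.0617, 0.1715], 'ee_rot': [0.7713, 0.6365, -0.0004, 0.0005], 'contact_force': [-1.678, -4.5546, 1.7472], 'moment': [-1.2523, 0.5547, -0.0329], 'opening': 0.1241, 'grip_force': 45.0007}
```

step_arm:
  deltas: "0 0 0 -0.1 -0.5 0 0; 0 0 0 -0.1 -0.5 0 0.16; 0 0 0 -0.1 -0.5 0 0.25; 0 0 0 -0.1 -0.5 0 0.35; 0 0 0 -0.1 -0.5 0 0.35; 0 0 0 -0.1 -0.5 0 0.35; 0 0 0 -0.1 -0.5 0 0.35"

```text
t: 49.52
ee_pos: [0.6259, 0.0621, 0.1708]
ee_rot: [0.771, 0.637, -0.0, -0.0]
contact_force: [0.1, -0.3, -0.2]
opening: 0.349
grip_force: 0.0
```

step_arm:
  deltas: "0 0 0 0 0 4 0.35; 0 0 0 0 0 14 0.35; 0 0 0 0 0 30 0.35; 0 0 0 0 0 55 0.35; 0 0 0 0 0 85 0.35; 0 0 0 -30 0 110 0.35; 0 0 0 -80 0 120 0.35; 0 0 0 -130 0 120 0.35"

```text
t: 50.52
ee_pos: [0.4954, 0.062, 0.2938]
ee_rot: [0.771, 0.637, 0.002, 0.001]
contact_force: [-0.2, -0.3, 0.7]
opening: 0.35
grip_force: 0.0
```

Run:
```python
from h import *
import st
a=manip.capture("scene");b=manip.capture("top")
for p in(a,b):
  for l in("bracket","bracket_bore"):
    print([(np.round(d['location'],4).tolist(),round(d['confidence'],2)) for d in manip.place_of(p,l)[:4]])
A=cv2.resize(a['img'][150:230,270:370],None,fx=4,fy=4,interpolation=cv2.INTER_CUBIC)
B=cv2.resize(b['img'][140:220,220:320],None,fx=4,fy=4,interpolation=cv2.INTER_CUBIC)
cv2.imwrite("pics/z.png",np.hstack([A,B]))
```

```text
{'t': 50.525, 'ee_pos': [0.4954, 0.062, 0.2938], 'ee_rot': [0.7711, 0.6367, 0.0018, 0.0013], 'contact_force': [-0.2259, -0.3141, 0.7388], 'moment': [-0.0251, 0.0776, 0.0314], 'opening': 0.3498, 'grip_force': 0.0}
[([0.3455, -0.1914, -0.0018], 0.95), ([0.6224, 0.0624, 0.1208], 0.8), ([0.3968, -0.2551, -0.0016], 0.49), ([0.5956, -0.4879, 0.0017], 0.31)]
[([0.3507, -0.1969, 0.0421], 0.81), ([0.3944, -0.2538, 0.0317], 0.61), ([0.6256, 0.0604, 0.1439], 0.53)]
[([0.3972, -0.2542, -0.0014], 0.59), ([0.3521, -0.1964, -0.0006], 0.53), ([0.6232, 0.057, 0.1213], 0.41)]
[([0.6287, 0.0589, 0.1464], 0.64), ([0.3981, -0.2592, 0.0326], 0.55), ([0.3484, -0.1921, 0.0428], 0.52), ([0.503, -0.1653, 0.1528], 0.29)]
```

View pics/z.png

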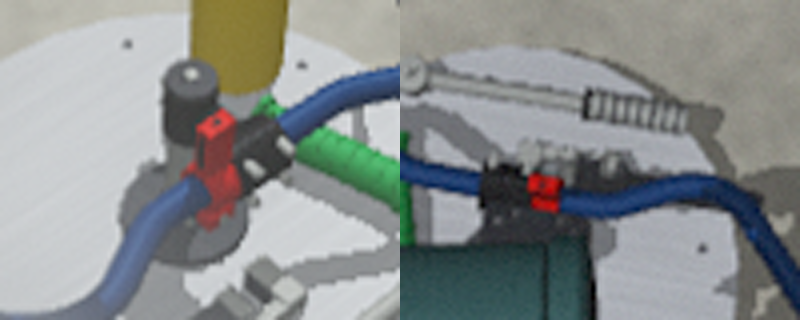

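The bracket sits against the clamp with its blade upright, at left crop (217,165) and right crop (543,192). The arm is clear of everything.

```bash
python3 -c "
from station import manip
print(manip.hand_in())"
```

```text
the job is handed in; nothing more can be done
None
```

The red bracket is threaded along the bar and pressed home against the stem at about 7 N, then released with its blade upright; I handed the job in at about 50.6 s (no verdict was returned), with no sampled force reading on the way above about 7.5 N.

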